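# Spare drawer knobs tipped from the dustpan into the box, lid on, boxes stacked

### The arm

A 6-joint arm with a two-finger parallel gripper is mounted at the origin on the work surface. World frame = base frame: x ahead of the robot, y to its left, z up, the work surface at z = 0. Lengths are in mm, angles in rad, forces in N, time in s.
With the tool pointing down it reaches from about 400 to 925 mm from the base axis. Payload 12.5 kg.
Tool frame: the origin (TCP) lies midway between the tips of the shut fingers; the grasp point (between the pads) lies 19 mm behind it; z points along the fingers, y is the line along which they close (so a half turn about z gives the same grasp; the last joint's range is limited). The gripper opens to 95 mm and grips with 3 to 60 N. Pads are 20 mm wide; open, the fingers measure 119 mm over their backs; the gripper's body (75 mm by 180 mm) begins 59 mm behind the grasp point.
Start: joints at [1.129, 0.491, 1.559, -0, 1.092, -0.106], TCP at [205.937, 590.116, 214.661] pointing down, gripper open.
Joint ranges: [-3.1, 3.1], [-0.84, 2.19], [0.05, 2.79], [-1.13, 4.28], [0.06, 2.93], [-2.69, 2.69]. Speed limits (rad/s): [2.22, 2.22, 2.79, 3.14, 3.14, 3.14].

### API

Orientations are given as [roll, pitch, yaw] about the fixed x, y, z axes, in that order (R = Rz(yaw) Ry(pitch) Rx(roll)).
In Python, from cell import readout, eyes, env gives the robot as it stands.
- The arm moves only by the tool move_arm, never from a script. Its argument "plan" is a list of rows, each a list of 3 entries, a list of its own where there are three numbers: the turn, a rotation vector about the tool's x, y, z in degrees, then the shift along the tool's x, y, z in m, then the gripper command: -1 is shut, 1 is fully open, values between are in proportion. In form: [[[ax, ay, az], [x, y, z], jaw], ...]. A call has 1 to 5 rows; each row is the pose to reach, as a shift and turn from the pose commanded when the call began, along the tool's axes at that moment; what a row does not reach only later rows make up. A row lasts 1/8 s, in which the tool goes at most 62.5 mm and 10.7 degrees, less where a joint would pass 70% of its speed; a pose out of reach is approached as far as the arm can. A call with a gripper value outside its range is refused whole. The fingers move at their own pace and stop on an object; the grip force is fixed at half the most. Time passes only in rows, so rows that repeat a pose let the fingers close. It gives the time, the measured TCP pose, the force, the opening and the grip force at its end, in the units of the state.
- readout.state(): the state, without advancing time (a new reading comes with each control period).
- eyes.read_camera(name): name is "side" or "top"; returns a dict with "img" (480x640x3 uint8, red, green, blue), "K" (3x3 intrinsics, pixels), "dist" ([k1, k2, p1, p2, k3] as OpenCV has them; the pictures are not rectified), "extrinsics" (4x4, takes a point from camera to world coordinates). Camera axes: x right, y up, looking along -z (the intrinsics and any distortion apply to the point x, -y, -z); pixel columns grow to the right and rows downward; lengths in mm; the calibration is good to about 2 mm. A picture is of the moment at which its call begins. There is no depth.
- env.job_done(): hands the job in; it is judged then, once.
Trained networks look in a picture, given as the dict that the camera call returned (one of the last four; its "shot" number tells which), for a name from the list of things; names that differ only in an ending like _2 or _b are one class to them, and where a whole thing is asked for, a point or a joint stands for the part that bears it (a point fixed in the world has none). Each returns a list of dicts, best first, with "score" (0 to 1); they miss things now and then, are a little off and sometimes report something else, mostly with a low value. They report only what shows in the picture. A call takes as long as a camera call.
- eyes.cut_out(picture, name): "mask" (480x640 bool, what is visible of it) and "uv" ([column, row] in pixels, amid what is visible of it).
The state is a dict: "t": time; "joints": joint angles; "qvel": joint speeds; "tau": joint torques, N m; "eef_pos": TCP position; "tcp_rot": TCP orientation; "ft_force": force on the tool from outside, world axes, zero at the start; "moment": the same for the moment, N m; "opening": opening from 0.0 (shut) to 1.0 (fully open); "grip_force": force on a finger pad.
Only numpy, scipy, OpenCV 4.12 (cv2) and the standard library are available. Lean on these libraries where they do the work, as an engineer would, in place of code of your own. Each camera call takes 0.05 s, during which the arm holds its last target. There are 200 camera calls.

### The job

Put the spare drawer knobs away: gather all the loose white porcelain knobs into the small steel dustpan where it stands, carry the dustpan level, without spilling, until its nose is over the open storage box, tip all the knobs in, and put the dustpan back flat where it was. Then close the box with its lid and stack the two closed boxes on it in one pile, the four feet of each seated in the corner recesses of the lid below. Leave the other things on the shelf alone.

Things in the scene. Friction and masses are not known exactly. Their poses are not given: they have to be found in the camera images.
- knob_1: white porcelain drawer knob, round, 27 tall, head 25 across (the widest part, upper 11 mm), foot 19 across, 22 g; 3 to 5 of the five are present, standing on their feet on the shelf. Origin on the axis at mid-height, 13.5 above the foot; z up along the axis, head end
- knob_2: white porcelain drawer knob, round, 27 tall, head 25 across (the widest part, upper 11 mm), foot 19 across, 22 g; 3 to 5 of the five are present, standing on their feet on the shelf. Origin on the axis at mid-height, 13.5 above the foot; z up along the axis, head end
- knob_3: white porcelain drawer knob, round, 27 tall, head 25 across (the widest part, upper 11 mm), foot 19 across, 22 g; 3 to 5 of the five are present, standing on their feet on the shelf. Origin on the axis at mid-height, 13.5 above the foot; z up along the axis, head end
- knob_4: white porcelain drawer knob, round, 27 tall, head 25 across (the widest part, upper 11 mm), foot 19 across, 22 g; 3 to 5 of the five are present, standing on their feet on the shelf. Origin on the axis at mid-height, 13.5 above the foot; z up along the axis, head end
- knob_5: white porcelain drawer knob, round, 27 tall, head 25 across (the widest part, upper 11 mm), foot 19 across, 22 g; 3 to 5 of the five are present, standing on their feet on the shelf. Origin on the axis at mid-height, 13.5 above the foot; z up along the axis, head end
- dustpan: small loose steel dustpan, 180 g empty. Origin: centre of the floor's underside; x points to the handle, the open nose looks to -x. Floor 112 (x +-56) x 104, 3 thick, a ridge 2 high along the front 6 mm. Side walls (3 thick) 22 high, back wall 30 high; inside x -50 to 53, y +-49. Handle: straight dark bar 18 wide (y) x 20 high, x 54 to 166, its underside 20 above the shelf
- pan_lip (a point): middle of the dustpan's front edge, top of the floor: (-56, 0, 3) in the dustpan's frame. The knobs slide or topple out over it once the dustpan is tipped nose down some 35 to 45 degrees
- pan_grip (a point): point inside the dustpan's handle, (88, 0, 30) in the dustpan's frame: a good place to grip it across, from above (fingers close along the dustpan's y)
- tub: the open grey storage box without lid, it does not move. Origin: centre of its underside at shelf height; outside 100 (x) x 130 (y) x 78 high, walls 4, inner floor 18 above the shelf, rim at 78
- lid: its white lid, loose, 150 g, lying right side up on the shelf. Origin: centre of the underside of its plug. The plug, 86 (x) x 116 (y) x 7 high, drops into the open box's mouth (92 x 122); the plate above it, 104 x 134 x 4, rests on the box's rim: seated, the origin is 71 above the box's. Half a turn about z makes no difference
- lid_bar (a point): top middle of the loose lid's grip bar, 24 above the lid's origin. Top of this and all lids: bar 40 (x) x 16 (y) x 13 high, in a well 44 (x) x 72 (y) whose floor is 13 below the bar's top; around it a raised field 8 above that floor, and at each corner a recess 21 x 21 (x 27.5 to 49.5, y 42.5 to 64.5) as deep as the well
- box_a: closed grey storage box with white lid, loose, about 350 g; the two are alike. Origin: centre, at the bottom of its feet; 100 (x) x 130 (y); feet 16 x 16 x 14 high at x +-38, y +-53; recess and well floors at z 56. Seated on the loose lid its origin is 11 above the lid's; on the other box, 56 above that box's. Half a turn about z makes no difference
- box_b: closed grey storage box with white lid, loose, about 350 g; the two are alike. Origin: centre, at the bottom of its feet; 100 (x) x 130 (y); feet 16 x 16 x 14 high at x +-38, y +-53; recess and well floors at z 56. Seated on the loose lid its origin is 11 above the lid's; on the other box, 56 above that box's. Half a turn about z makes no difference
- box_a_bar (a point): top middle of this box's grip bar, 69 above the box's origin; same shape as the loose lid's bar and well
- box_b_bar (a point): top middle of this box's grip bar, 69 above the box's origin; same shape as the loose lid's bar and well
- mug: white ceramic mug, 82 across, 95 high, origin centre of underside; a bystander
- pail_lid: round grey plastic pail lid, 200 across, 14 high, lying flat; origin centre of underside; a bystander
- strainer: small steel sink strainer, 82 across, 19 high; origin centre of underside; a bystander
- brush: bamboo scrubbing brush, head 85 x 52 at the origin, handle to +x, 162 from the origin, 40 high; a bystander
- twist_tub: round clear tub with white twist lid, 91 across, 73 high; origin centre of underside; a bystander

How it is judged (in metres and radians):
On the way, in this order (a step that is already met when the one before it is completed fails the run):
1. all the knobs are in the dustpan while it stands on the shelf (x of knob_1 in the frame of dustpan between -0.058 and 0.058 m and y of knob_1 in the frame of dustpan between -0.052 and 0.052 m and z of knob_1 in the frame of dustpan between -0.002 and 0.06 m and x of knob_2 in the frame of dustpan between -0.058 and 0.058 m and y of knob_2 in the frame of dustpan between -0.052 and 0.052 m and z of knob_2 in the frame of dustpan between -0.002 and 0.06 m and x of knob_3 in the frame of dustpan between -0.058 and 0.058 m and y of knob_3 in the frame of dustpan between -0.052 and 0.052 m and z of knob_3 in the frame of dustpan between -0.002 and 0.06 m and x of knob_4 in the frame of dustpan between -0.058 and 0.058 m and y of knob_4 in the frame of dustpan between -0.052 and 0.052 m and z of knob_4 in the frame of dustpan between -0.002 and 0.06 m and x of knob_5 in the frame of dustpan between -0.058 and 0.058 m and y of knob_5 in the frame of dustpan between -0.052 and 0.052 m and z of knob_5 in the frame of dustpan between -0.002 and 0.06 m and height (world z) of dustpan below 0.02 m), for 0.2 s.
2. the dustpan with all the knobs in it is level (within 17 degrees) with its front edge above the open box (x of knob_1 in the frame of dustpan between -0.058 and 0.058 m and y of knob_1 in the frame of dustpan between -0.052 and 0.052 m and z of knob_1 in the frame of dustpan between -0.002 and 0.06 m and x of knob_2 in the frame of dustpan between -0.058 and 0.058 m and y of knob_2 in the frame of dustpan between -0.052 and 0.052 m and z of knob_2 in the frame of dustpan between -0.002 and 0.06 m and x of knob_3 in the frame of dustpan between -0.058 and 0.058 m and y of knob_3 in the frame of dustpan between -0.052 and 0.052 m and z of knob_3 in the frame of dustpan between -0.002 and 0.06 m and x of knob_4 in the frame of dustpan between -0.058 and 0.058 m and y of knob_4 in the frame of dustpan between -0.052 and 0.052 m and z of knob_4 in the frame of dustpan between -0.002 and 0.06 m and x of knob_5 in the frame of dustpan between -0.058 and 0.058 m and y of knob_5 in the frame of dustpan between -0.052 and 0.052 m and z of knob_5 in the frame of dustpan between -0.002 and 0.06 m and height (world z) of pan_lip above 0.07 m and horizontal distance between pan_lip and tub below 0.11 m and angle between dustpan's own z axis and vertical below 0.3 rad).
3. all the knobs are in the open box (x of knob_1 in the frame of tub between -0.05 and 0.05 m and y of knob_1 in the frame of tub between -0.065 and 0.065 m and z of knob_1 in the frame of tub between 0.015 and 0.075 m and x of knob_2 in the frame of tub between -0.05 and 0.05 m and y of knob_2 in the frame of tub between -0.065 and 0.065 m and z of knob_2 in the frame of tub between 0.015 and 0.075 m and x of knob_3 in the frame of tub between -0.05 and 0.05 m and y of knob_3 in the frame of tub between -0.065 and 0.065 m and z of knob_3 in the frame of tub between 0.015 and 0.075 m and x of knob_4 in the frame of tub between -0.05 and 0.05 m and y of knob_4 in the frame of tub between -0.065 and 0.065 m and z of knob_4 in the frame of tub between 0.015 and 0.075 m and x of knob_5 in the frame of tub between -0.05 and 0.05 m and y of knob_5 in the frame of tub between -0.065 and 0.065 m and z of knob_5 in the frame of tub between 0.015 and 0.075 m), for 0.2 s.
At the end, for the whole second after the job is handed in: All knobs are in the box; its lid is seated (within 6 mm, 3 mm in height); the two closed boxes are piled on it, in either order, feet in the recesses of the lid below (within 6 mm, 3 mm in height, 0.08 rad); the dustpan stands flat within 70 mm of where it started; all at rest (all of step 3 and x of lid in the frame of tub between -0.006 and 0.006 m and y of lid in the frame of tub between -0.006 and 0.006 m and z of lid in the frame of tub between 0.068 and 0.074 m and angle between the x axis of lid and the x axis of tub, either way round below 0.08 rad and ((x of box_a in the frame of lid between -0.006 and 0.006 m and y of box_a in the frame of lid between -0.006 and 0.006 m and z of box_a in the frame of lid between 0.008 and 0.014 m and angle between the x axis of box_a and the x axis of lid, either way round below 0.08 rad) or (x of box_a in the frame of box_b between -0.006 and 0.006 m and y of box_a in the frame of box_b between -0.006 and 0.006 m and z of box_a in the frame of box_b between 0.053 and 0.059 m and angle between the x axis of box_a and the x axis of box_b, either way round below 0.08 rad)) and ((x of box_b in the frame of lid between -0.006 and 0.006 m and y of box_b in the frame of lid between -0.006 and 0.006 m and z of box_b in the frame of lid between 0.008 and 0.014 m and angle between the x axis of box_b and the x axis of lid, either way round below 0.08 rad) or (x of box_b in the frame of box_a between -0.006 and 0.006 m and y of box_b in the frame of box_a between -0.006 and 0.006 m and z of box_b in the frame of box_a between 0.053 and 0.059 m and angle between the x axis of box_b and the x axis of box_a, either way round below 0.08 rad)) and distance of dustpan from where it was at the start of the episode below 0.07 m and height (world z) of dustpan below 0.008 m and angle between dustpan's own z axis and vertical below 0.08 rad and linear speed of each of lid, box_a, box_b, dustpan below 0.02 m/s); the robot touches nothing.
It fails at once if a knob is spilled: the dustpan is off the shelf (50 mm or more) and a knob is neither in it nor over or in the open box (height (world z) of dustpan above 0.05 m and ((not (x of knob_1 in the frame of dustpan between -0.058 and 0.058 m and y of knob_1 in the frame of dustpan between -0.052 and 0.052 m and z of knob_1 in the frame of dustpan between -0.002 and 0.06 m) and not (x of knob_1 in the frame of tub between -0.06 and 0.06 m and y of knob_1 in the frame of tub between -0.075 and 0.075 m)) or (not (x of knob_2 in the frame of dustpan between -0.058 and 0.058 m and y of knob_2 in the frame of dustpan between -0.052 and 0.052 m and z of knob_2 in the frame of dustpan between -0.002 and 0.06 m) and not (x of knob_2 in the frame of tub between -0.06 and 0.06 m and y of knob_2 in the frame of tub between -0.075 and 0.075 m)) or (not (x of knob_3 in the frame of dustpan between -0.058 and 0.058 m and y of knob_3 in the frame of dustpan between -0.052 and 0.052 m and z of knob_3 in the frame of dustpan between -0.002 and 0.06 m) and not (x of knob_3 in the frame of tub between -0.06 and 0.06 m and y of knob_3 in the frame of tub between -0.075 and 0.075 m)) or (not (x of knob_4 in the frame of dustpan between -0.058 and 0.058 m and y of knob_4 in the frame of dustpan between -0.052 and 0.052 m and z of knob_4 in the frame of dustpan between -0.002 and 0.06 m) and not (x of knob_4 in the frame of tub between -0.06 and 0.06 m and y of knob_4 in the frame of tub between -0.075 and 0.075 m)) or (not (x of knob_5 in the frame of dustpan between -0.058 and 0.058 m and y of knob_5 in the frame of dustpan between -0.052 and 0.052 m and z of knob_5 in the frame of dustpan between -0.002 and 0.06 m) and not (x of knob_5 in the frame of tub between -0.06 and 0.06 m and y of knob_5 in the frame of tub between -0.075 and 0.075 m)))).
It fails at once if the dustpan with a knob in it is raised and tilted more than 26 degrees while its front edge is away from the open box (more than 160 mm from its middle) (height (world z) of dustpan above 0.05 m and angle between dustpan's own z axis and vertical above 0.45 rad and horizontal distance between pan_lip and tub above 0.16 m and ((x of knob_1 in the frame of dustpan between -0.058 and 0.058 m and y of knob_1 in the frame of dustpan between -0.052 and 0.052 m and z of knob_1 in the frame of dustpan between -0.002 and 0.06 m) or (x of knob_2 in the frame of dustpan between -0.058 and 0.058 m and y of knob_2 in the frame of dustpan between -0.052 and 0.052 m and z of knob_2 in the frame of dustpan between -0.002 and 0.06 m) or (x of knob_3 in the frame of dustpan between -0.058 and 0.058 m and y of knob_3 in the frame of dustpan between -0.052 and 0.052 m and z of knob_3 in the frame of dustpan between -0.002 and 0.06 m) or (x of knob_4 in the frame of dustpan between -0.058 and 0.058 m and y of knob_4 in the frame of dustpan between -0.052 and 0.052 m and z of knob_4 in the frame of dustpan between -0.002 and 0.06 m) or (x of knob_5 in the frame of dustpan between -0.058 and 0.058 m and y of knob_5 in the frame of dustpan between -0.052 and 0.052 m and z of knob_5 in the frame of dustpan between -0.002 and 0.06 m))).
It fails at once if a bystander is moved by more than 40 mm (distance of any of mug, pail_lid, strainer, brush, twist_tub from where it was at the start of the episode above 0.04 m).
Of knob_1, knob_2, knob_3, knob_4, knob_5 only 3 to 5 are there at a start; the rules pass over those that are not, and their reading is None.
At some moment in a run one of lid, box_a, box_b may be knocked a few centimetres aside while the robot is not near it.
It also fails if it takes over 210 s, if anything falls off the work surface, if the arm or the gripper's body presses on something with over 40 N, if the wrist force passes 120 N, or if a joint passes its speed limit or range.

## Working session

There is one attempt and no reset: what is moved stays moved. The work goes in short steps, Python scripts to look and compute and a tool call to move; the robot and the scene stay as the last step left them, time stands still between calls to the robot, and variables do not carry over. Pictures are saved under pics/ and viewed, at most 14 in all, crops included, and the job is handed in when it is done.

Besides the shell and the picture viewer there is one more tool, called after "Emit:" as name([rows], argument=value, ...), one row to a line, values as JSON. move_arm: Moves the arm, as the interface text tells. Its arguments: {"type":"object","properties":{"plan":{"type":"array","items":{"type":"array"}}},"required":["plan"]}

```bash
ls; mkdir -p pics; python3 - <<'E'
from cell import readout, eyes, env
import cv2
s=readout.state(); print({k:s[k] for k in ('t','joints','eef_pos','tcp_rot','opening')})
for n in('side','top'):
    c=eyes.read_camera(n); cv2.imwrite(f'pics/{n}0.png',c['img'][:,:,::-1]); print(n,c['K'].tolist(),c['dist'],c['extrinsics'].round(3).tolist(),c['shot'])
    for o in('knob_1','dustpan','pan_lip','pan_grip','tub','lid','lid_bar','box_a','box_a_bar','mug','pail_lid','strainer','brush','twist_tub'):
        for d in eyes.cut_out(c,o)[:6]: print(o,round(d['score'],2),[round(float(x),1) for x in d['uv']],int(d['mask'].sum()))
E
```

```text
pics
{'t': 0.0, 'joints': array([ 1.12942364e+00,  4.91592295e-01,  1.55946300e+00,  1.90120204e-06,
        1.09171936e+00, -1.05600634e-01]), 'eef_pos': array([205.80514982, 589.87291266, 214.03675205]), 'tcp_rot': array([-3.14041742e+00, -1.26264857e-04,  2.80581965e+00]), 'opening': 0.9969839705556696}
side [[454.417570799324, 0.0, 322.6247776118604], [0.0, 454.417570799324, 238.65256287155768], [0.0, 0.0, 1.0]] [-0.01591423  0.          0.          0.          0.        ] [[-0.897, 0.35, -0.271, 274.844], [-0.443, -0.705, 0.554, 568.619], [0.002, 0.617, 0.787, 819.368], [0.0, 0.0, 0.0, 1.0]] 1
knob_1 0.71 [305.4, 301.3] 134
knob_1 0.7 [308.6, 337.7] 150
knob_1 0.7 [349.8, 316.5] 113
knob_1 0.63 [283.1, 285.7] 143
pan_lip 0.57 [248.1, 360.9] 4499
pan_grip 0.67 [249.8, 363.0] 4404
pan_grip 0.48 [388.3, 364.8] 2811
tub 0.83 [342.3, 250.1] 3696
tub 0.67 [409.3, 148.9] 2157
tub 0.28 [282.6, 287.9] 94
lid 0.95 [328.0, 181.0] 1792
lid_bar 0.61 [331.1, 181.6] 1800
box_a 0.95 [360.7, 136.6] 1977
box_a 0.77 [412.2, 147.7] 2038
box_a_bar 0.79 [358.1, 131.8] 1915
mug 0.9 [388.8, 363.3] 2692
[... 710 characters left out ...]
 0.88 [209.6, 232.3] 2073
pan_grip 0.57 [211.3, 231.4] 2046
tub 0.77 [323.8, 255.6] 2103
tub 0.2 [472.0, 266.6] 2233
lid 0.61 [398.4, 203.9] 1993
lid_bar 0.78 [398.1, 208.4] 1973
box_a 0.7 [471.5, 265.3] 2256
box_a 0.62 [465.1, 211.3] 2182
box_a_bar 0.77 [466.1, 214.7] 2258
box_a_bar 0.36 [272.3, 280.7] 77
box_a_bar 0.35 [161.8, 317.5] 1198
box_a_bar 0.29 [399.2, 211.6] 1974
mug 0.71 [244.7, 325.5] 1024
pail_lid 0.69 [317.1, 151.7] 4295
pail_lid 0.54 [260.2, 178.0] 737
pail_lid 0.3 [209.8, 232.5] 1964
strainer 0.71 [259.1, 180.6] 742
strainer 0.49 [210.3, 233.8] 1970
brush 0.74 [161.1, 317.0] 1163
brush 0.71 [401.8, 205.7] 1951
brush 0.66 [318.6, 148.6] 4214
twist_tub 0.66 [401.4, 267.6] 999
```

View pics/top0.png

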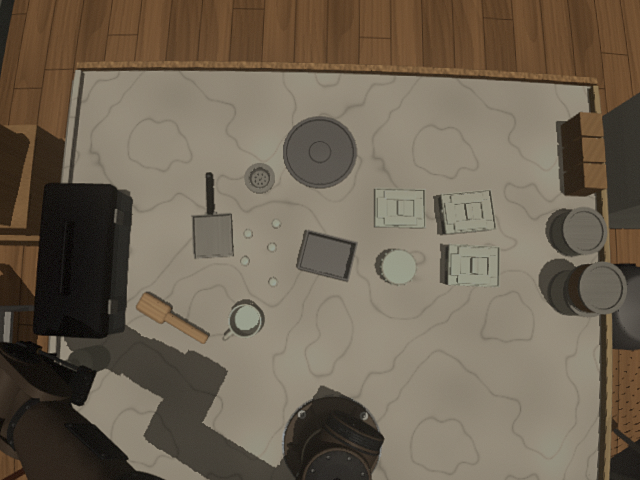

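View pics/side0.png

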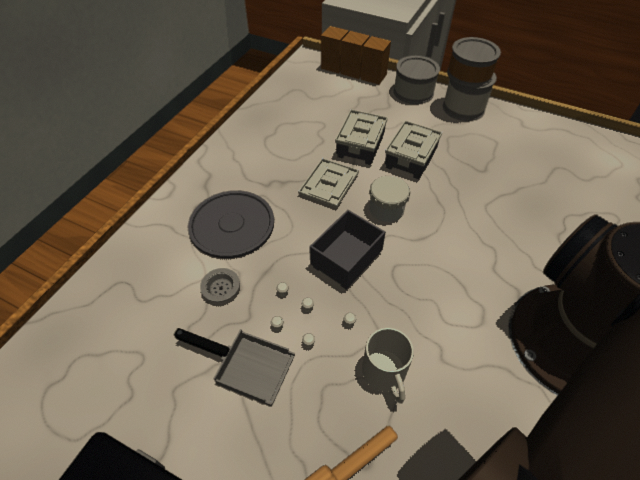

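The top view shows five knobs at about (248,234), (276,224), (272,247), (245,261) and (273,282). The dustpan is at (212,236) with its handle pointing up, away from the robot. The tub is at (327,255), the lid at (400,209), the boxes at (467,213) and (471,265), and the twist tub at (397,267). The side view shows the same layout. Next I'll refine the poses by fitting model edges in both cameras.

```bash
cat > h.py <<'E'
import numpy as np, cv2
from scipy.optimize import minimize
from scipy.ndimage import map_coordinates
from cell import readout, eyes, env
def shots(): return [eyes.read_camera(n) for n in('top','side')]
def proj(c,P):
    E=np.linalg.inv(c['extrinsics']); F=np.diag([1,-1,-1])
    R=F@E[:3,:3]; t=F@E[:3,3]
    return cv2.projectPoints(np.float64(P).reshape(-1,1,3),cv2.Rodrigues(R)[0],t,c['K'],c['dist'])[0][:,0]
def back(c,uv,z):
    p=cv2.undistortPoints(np.float64(uv).reshape(-1,1,2),c['K'],c['dist'])[0,0]
    d=c['extrinsics'][:3,:3]@[p[0],-p[1],-1]; o=c['extrinsics'][:3,3]
    return (o+d*(z-o[2])/d[2])[:2]
def grad(c,s=1.0):
    g=0
    for k in range(3):
        b=cv2.GaussianBlur(c['img'][:,:,k].astype(np.float32),(0,0),s)
        g=g+np.hypot(cv2.Sobel(b,cv2.CV_32F,1,0),cv2.Sobel(b,cv2.CV_32F,0,1))
    return np.minimum(g,np.percentile(g,99))/np.percentile(g,99)
def rect(x0,x1,y0,y1,z): 
    q=np.array([[x0,y0],[x1,y0],[x1,y1],[x0,y1],[x0,y0]],float)
    return [(*q[i],z,*q[i+1],z) for i in range(4)]
def top(z): # z of well floor
    L=rect(-52,52,-67,67,z)+rect(-20,20,-8,8,z+13)+rect(-22,22,-36,36,z+8)
    for a in(1,-1):
        for b in(1,-1): L+=[(a*27.5,b*42.5,z+8,a*27.5,b*64.5,z+8),(a*27.5,b*42.5,z+8,a*49.5,b*42.5,z+8)]
    return L
ring=lambda r,z:[(r*np.cos(a),r*np.sin(a),z,r*np.cos(a+.3142),r*np.sin(a+.3142),z) for a in np.arange(20)*.3142]
M=dict(box=top(56),lid=top(11),tub=rect(-50,50,-65,65,78)+rect(-46,46,-61,61,78),
 pan=rect(-56,56,-52,52,3)[3:]+[(-56,s*52,22,56,s*52,22) for s in(1,-1)]+[(56,-52,30,56,52,30)]+rect(56,166,-9,9,40),
 knob=ring(12.5,22))
def pts(L): return np.concatenate([np.linspace(l[:3],l[3:],max(3,int(np.hypot(*(np.subtract(l[3:],l[:3])[:2]))/3))) for l in L])
def place(P,x,z=0):
    c,s=np.cos(x[2]),np.sin(x[2]); return np.c_[x[0]+c*P[:,0]-s*P[:,1],x[1]+s*P[:,0]+c*P[:,1],P[:,2]+z]
def fit(C,kind,x0,z=0,r=12,yr=.2,G=None):
    P=pts(M[kind]); G=G or [grad(c) for c in C]
    def f(x): return -np.mean([map_coordinates(g,proj(c,place(P,x,z))[:,::-1].T,order=1).mean() for c,g in zip(C,G)])
    ys=[0] if kind=='knob' else np.linspace(-yr,yr,9)
    best=min(((f(np.add(x0,(a,b,y))),a,b,y) for a in np.arange(-r,r+1,3) for b in np.arange(-r,r+1,3) for y in ys))
    o=minimize(lambda v:f(np.add(x0,best[1:])+np.array(v)*[1,1,.01*(kind!='knob')]),[0,0,0],method='Nelder-Mead',options=dict(initial_simplex=[[0,0,0],[2,0,0],[0,2,0],[0,0,2]],xatol=.05))
    return np.add(x0,best[1:])+o.x*[1,1,.01*(kind!='knob')],-o.fun
def draw(C,items,fn,crops):
    out=[]
    for c,(u,v,w,h,k) in zip(C,crops):
        im=cv2.resize(c['img'][v:v+h,u:u+w,::-1],None,fx=k,fy=k,interpolation=cv2.INTER_CUBIC)
        for kind,x,z in items:
            for l in M[kind]:
                q=((proj(c,place(np.array([l[:3],l[3:]],float),x,z))-[u,v]+.5)*k).astype(int)
                cv2.line(im,tuple(map(int,q[0])),tuple(map(int,q[1])),(0,0,255),1)
        out.append(im)
    cv2.imwrite(fn,np.hstack([cv2.copyMakeBorder(i,0,max(o.shape[0] for o in out)-i.shape[0],0,0,cv2.BORDER_CONSTANT) for i in out]))
E
python3 - <<'E'
from h import *
C=shots(); G=[grad(c) for c in C]
ks=[(248,234),(276,224),(272,247),(245,261),(273,282)]
I=[]
for n,uv in enumerate(ks):
    x=np.r_[back(C[0],uv,22),0]; y,s=fit(C,'knob',x,0,8,G=G); I.append(('knob',y,0)); 
    print('knob',x.round(),y.round(1),round(s,2),*[fit([c],'knob',y,0,4,G=[g])[0][:2].round(1) for c,g in zip(C,G)])
for k,uv,z,yaw in(('pan',(212,235),10,0),('tub',(327,255),78,-.25),('lid',(400,209),15,0),('box',(467,212),60,.1),('box',(471,265),60,0)):
    x=np.r_[back(C[0],uv,z),yaw]; y,s=fit(C,k,x,0,14,G=G); I.append((k,y,0))
    print(k,x.round(2),y.round(3),round(s,2),*[fit([c],k,y,0,6,.05,G=[g])[0].round(2) for c,g in zip(C,G)])
draw(C,I,'pics/fit0.png',[(180,160,330,140,1.2),(180,100,270,290,1.4)])
for n,u,z in(('mug',(246,319),50),('twist',(397,267),60),('strainer',(260,178),10),('pail',(319,152),10),('brush',(172,317),20)): print(n,back(C[0],u,z).round())
E
```

```text
knob [537. 231.   0.] [534.4 241.2   0. ] 0.39 [534.8 235.1] [534.1 241.8]
knob [565. 159.   0.] [562.2 171.5   0. ] 0.4 [566.2 164.3] [562.1 171.6]
knob [504. 167.   0.] [500.9 180.4   0. ] 0.4 [508.3 171.1] [500.9 180.4]
knob [466. 236.   0.] [464.4 246.3   0. ] 0.39 [471.5 239.3] [464.1 246.9]
knob [414. 162.   0.] [413.8 173.7   0. ] 0.4 [418.3 165. ] [413.9 173.9]
pan [532.67 327.89   0.  ] [5.30090e+02 3.25671e+02 9.20000e-02] 0.67 [5.3036e+02 3.2428e+02 9.0000e-02] [5.2983e+02 3.2686e+02 1.0000e-01]
tub [ 4.8282e+02  2.5810e+01 -2.5000e-01] [ 4.83578e+02  2.46360e+01 -2.25000e-01] 0.55 [ 4.8432e+02  3.3650e+01 -2.3000e-01] [ 4.8433e+02  2.3990e+01 -2.2000e-01]
lid [ 614.33 -166.33    0.  ] [ 6.14367e+02 -1.59416e+02  4.00000e-03] 0.37 [ 613.84 -161.64    0.  ] [ 614.83 -157.74    0.  ]
box [ 6.0376e+02 -3.3358e+02  1.0000e-01] [ 6.02127e+02 -3.38886e+02  1.32000e-01] 0.42 [ 6.0239e+02 -3.3873e+02  1.2000e-01] [ 6.0314e+02 -3.4937e+02  1.5000e-01]
box [ 467.26 -342.41    0.  ] [ 4.69407e+02 -3.50867e+02 -1.60000e-02] 0.42 [ 4.6944e+02 -3.5082e+02 -2.0000e-02] [ 4.6924e+02 -3.6117e+02 -2.0000e-02]
mug [319. 224.]
twist [ 458. -152.]
strainer [689. 207.]
pail [765.  52.]
brush [316. 420.]
```

View pics/fit0.png

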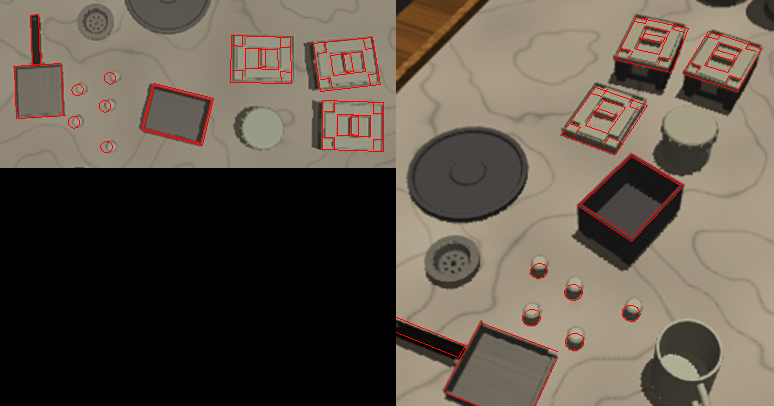

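The fit overlay looks good on the pan and tub. The knob rings slipped onto the shadows, and the box fits differ between the cameras. I'll measure the knobs by bright blobs and check the boxes and tub zoomed in.

```bash
cat >> h.py <<'E'
def knobs(C,seeds,w=9):
    out=[]
    for x in seeds:
        o=[]
        for c in C:
            u,v=np.round(proj(c,[[x[0],x[1],18]])[0]).astype(int); p=c['img'][v-w:v+w+1,u-w:u+w+1].astype(float).sum(2) if 0 else c['img'][v-w:v+w+1,u-w:u+w+1].astype(float)
            d=p[:,:,2]-.82*p[:,:,0]; d=np.clip(d-np.percentile(d,75),0,None)*(p.sum(2)>np.median(p.sum(2))*.85)
            yy,xx=np.mgrid[-w:w+1,-w:w+1]; s=d.sum()+1e-9
            o.append(back(c,(u+(d*xx).sum()/s,v+(d*yy).sum()/s),18))
        out.append(o)
    return out
E
python3 - <<'E'
from h import *
C=shots()
for c,(u,v) in zip(C,((248,234),(305,303))): print(c['img'][v-8:v+9:2,u-8:u+9:2].tolist()[4], c['img'][v-3:v+4,u-3:u+4].mean((0,1)))
S=[(537,231),(565,159),(504,167),(466,236),(414,162)]
for o in knobs(C,S): print([q.round(1) for q in o])
def crop(c,u,v,w,h,k): return cv2.resize(c['img'][v:v+h,u:u+w,::-1],None,fx=k,fy=k,interpolation=cv2.INTER_CUBIC)
def pad(a): return cv2.copyMakeBorder(a,0,295-a.shape[0],0,395-a.shape[1],cv2.BORDER_CONSTANT)
I=[pad(crop(C[0],370,185,131,98,3)),pad(crop(C[1],298,105,146,105,2.7)),pad(crop(C[0],238,215,125,73,3.1)),pad(crop(C[1],265,205,125,95,3.1))]
cv2.imwrite('pics/z1.png',np.vstack([np.hstack(I[:2]),np.hstack(I[2:])]))
E
```

```text
[[151, 143, 125], [150, 141, 125], [131, 125, 109], [152, 154, 135], [152, 157, 140], [151, 155, 142], [117, 110, 94], [149, 141, 124], [150, 140, 124]] [143.65306122 142.3877551  125.65306122]
[[165, 151, 130], [164, 151, 129], [125, 114, 98], [145, 138, 116], [176, 170, 146], [174, 172, 145], [175, 174, 148], [172, 165, 142], [142, 132, 112]] [156.32653061 149.83673469 127.53061224]
[array([537.4, 232.4]), array([539.9, 227.6])]
[array([567.3, 159.9]), array([570.8, 153.6])]
[array([503.4, 168.4]), array([506.4, 162.7])]
[array([466.4, 237.3]), array([467. , 233.6])]
[array([413.3, 162.1]), array([414.6, 157.9])]
```

View pics/z1.png

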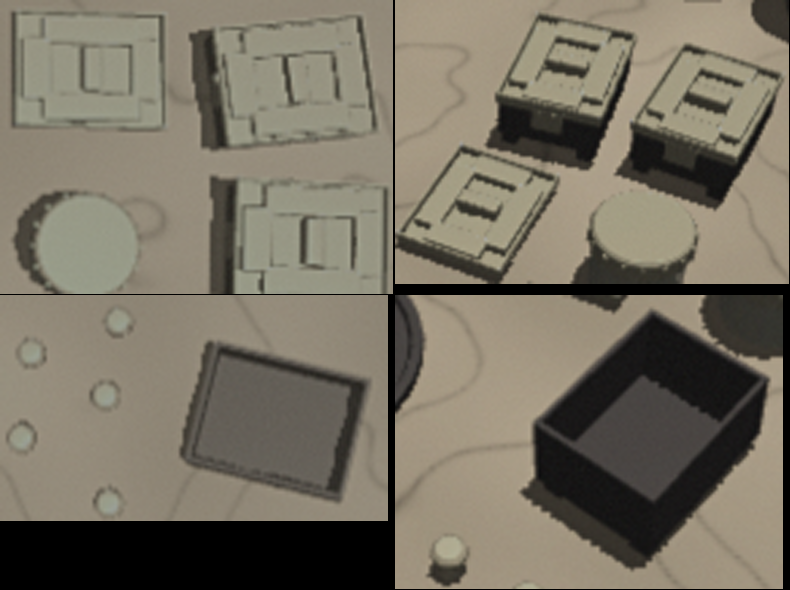

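The zoomed crops show the knobs clearly, which gives about 2 mm accuracy from averaging the two cameras. The lid bars run along world x. Next I'll write a planner helper for relative rows and do the first pick, K2, closing along x so it also calibrates the camera.

```bash
cat >> h.py <<'E'
from scipy.spatial.transform import Rotation as Ro
def pose(p,yaw,tilt=0): return np.array(p,float),Ro.from_euler('z',yaw)*Ro.from_euler('x',np.pi)*Ro.from_euler('y',tilt)
def plan(calls,start=None):
    """calls: list of lists of (xyz,yaw,tilt,jaw,nrows)"""
    if start is None:
        s=readout.state(); p0,r0=s['eef_pos'],Ro.from_euler('xyz',s['tcp_rot'])
    else: p0,r0=start
    for c in calls:
        rows=[]
        for xyz,yaw,tilt,jaw,n in c:
            p,r=pose(xyz,yaw,tilt)
            rv=np.degrees((r0.inv()*r).as_rotvec()).round(1)+0.; d=(r0.inv().apply(p-p0)/1000).round(4)+0.
            rows+=[f"{n}x[{rv.tolist()},{d.tolist()},{jaw}]"]
        print('CALL',' '.join(rows)); p0,r0=p,r
PAN=(530.1,325.7,.092)
def slot(x,y): return place(np.array([[x,y,0.]]),PAN)[0,:2]
K=dict(K1=(537.8,230.6),K2=(568,157.5),K3=(504,166.2),K4=(466,236),K5=(413.3,160.7))
E
python3 - <<'E'
from h import *
k=K['K2']; y=1.66
plan([[((*k,150),y,0,-.05,5)],[((*k,150),y,0,-.05,4)],[((*k,60),y,0,-.05,1),((*k,5),y,0,-.05,4)],[((*k,5),y,0,-1,4)],[((*k,70),y,0,-1,3)],
 [((*slot(10,0),70),y,0,-1,5)]])
print(slot(10,0))
E
```

```text
CALL 5x[[0.0, 0.0, 65.6],[-0.4844, -0.2892, 0.0646],-0.05]
CALL 4x[[0.0, 0.0, 0.0],[0.0, 0.0, 0.0],-0.05]
CALL 1x[[0.0, 0.0, 0.0],[0.0, 0.0, 0.09],-0.05] 4x[[0.0, 0.0, 0.0],[0.0, 0.0, 0.145],-0.05]
CALL 4x[[0.0, 0.0, 0.0],[0.0, 0.0, 0.0],-1]
CALL 3x[[0.0, 0.0, 0.0],[0.0, 0.0, -0.065],-1]
CALL 5x[[0.0, 0.0, 0.0],[0.1709, -0.0128, 0.0],-1]
[540.05770984 326.61870274]
```

Emit:
move_arm([
  [[0,0,65.6],[-0.4844,-0.2892,0.0646],-0.05],
  [[0,0,65.6],[-0.4844,-0.2892,0.0646],-0.05],
  [[0,0,65.6],[-0.4844,-0.2892,0.0646],-0.05],
  [[0,0,65.6],[-0.4844,-0.2892,0.0646],-0.05],
  [[0,0,65.6],[-0.4844,-0.2892,0.0646],-0.05],
])

```text
t: 2.33
eef_pos: [406.3, 350.5, 179.1]
tcp_rot: [3.141, -0.0, 1.862]
ft_force: [0.2, 0.9, 0.3]
opening: 0.536
grip_force: 0.0
```

```bash
python3 - <<'E'
from h import *
k=K['K2']; y=1.66
plan([[((*k,150),y,0,-.05,5)]]); print(readout.state()['joints'].round(2))
E
```

```text
CALL 5x[[0.0, 0.0, 11.6],[-0.2313, 0.0994, 0.0291],-0.05]
[0.59 0.41 1.82 0.   0.92 0.3 ]
```

Emit:
move_arm([
  [[0,0,11.6],[-0.2313,0.0994,0.0291],-0.05],
  [[0,0,11.6],[-0.2313,0.0994,0.0291],-0.05],
  [[0,0,11.6],[-0.2313,0.0994,0.0291],-0.05],
  [[0,0,11.6],[-0.2313,0.0994,0.0291],-0.05],
  [[0,0,11.6],[-0.2313,0.0994,0.0291],-0.05],
])

```text
t: 2.95
eef_pos: [570.0, 156.9, 149.2]
tcp_rot: [-3.141, 0.0, 1.662]
ft_force: [-1.4, 0.5, -0.2]
opening: 0.478
grip_force: 0.0
```

```bash
python3 - <<'E'
from h import *
k=K['K2']; y=1.66
plan([[((*k,60),y,0,-.05,2),((*k,5),y,0,-.05,3)],[((*k,5),y,0,-1,4)]])
E
```

```text
CALL 2x[[0.0, 0.0, 0.1],[0.0008, -0.0019, 0.0892],-0.05] 3x[[0.0, 0.0, 0.1],[0.0008, -0.0019, 0.1442],-0.05]
CALL 4x[[0.0, 0.0, 0.0],[0.0, 0.0, 0.0],-1]
```

Emit:
move_arm([
  [[0,0,0.1],[0.0008,-0.0019,0.0892],-0.05],
  [[0,0,0.1],[0.0008,-0.0019,0.0892],-0.05],
  [[0,0,0.1],[0.0008,-0.0019,0.1442],-0.05],
  [[0,0,0.1],[0.0008,-0.0019,0.1442],-0.05],
  [[0,0,0.1],[0.0008,-0.0019,0.1442],-0.05],
])

```text
t: 3.58
eef_pos: [565.8, 161.2, 6.5]
tcp_rot: [-3.141, -0.0, 1.665]
ft_force: [-0.9, 0.3, 0.7]
opening: 0.473
grip_force: 0.0
```

Emit:
move_arm([
  [[0,0,0],[0,0,0],-1],
  [[0,0,0],[0,0,0],-1],
  [[0,0,0],[0,0,0],-1],
  [[0,0,0],[0,0,0],-1],
])

```text
t: 4.08
eef_pos: [566.3, 160.7, 6.5]
tcp_rot: [3.141, -0.0, 1.664]
ft_force: [-1.2, 0.1, 6.9]
opening: 0.254
grip_force: 30.0
```

```bash
python3 - <<'E'
from h import *
y=1.66; s=slot(10,0); k=readout.state()['eef_pos'][:2]
plan([[((*k,70),y,0,-1,2),((*s,70),y,0,-1,3)],[((*s,70),y,0,-1,2),((*s,9),y,0,-1,3)],[((*s,9),y,0,-.37,3),((*s,75),y,0,-.37,2)]])
E
```

```text
CALL 2x[[0.1, 0.0, 0.2],[0.0, 0.0001, -0.0635],-1] 3x[[0.1, 0.0, 0.2],[0.1676, -0.0106, -0.0635],-1]
CALL 2x[[0.0, 0.0, 0.0],[0.0, 0.0, 0.0],-1] 3x[[0.0, 0.0, 0.0],[0.0, 0.0, 0.061],-1]
CALL 3x[[0.0, 0.0, 0.0],[0.0, 0.0, 0.0],-0.37] 2x[[0.0, 0.0, 0.0],[0.0, 0.0, -0.066],-0.37]
```

```bash
cat >> h.py <<'E'
import json,os
_p=plan
def plan(calls,sync=False):
    """tracks the commanded pose in cmd.json; sync=True takes the measured one"""
    st=None
    if not sync and os.path.exists('cmd.json'):
        d=json.load(open('cmd.json')); st=(np.array(d[0]),Ro.from_quat(d[1]))
    _p(calls,st); x=calls[-1][-1]; p,r=pose(*x[:3]); json.dump([p.tolist(),r.as_quat().tolist()],open('cmd.json','w'))
E
python3 - <<'E'
from h import *
y=1.66; s=slot(10,0); k=readout.state()['eef_pos'][:2]
plan([[((*k,70),y,0,-1,2),((*s,70),y,0,-1,3)],[((*s,70),y,0,-1,2),((*s,10),y,0,-1,3)],[((*s,10),y,0,-1,1),((*s,10),y,0,-.37,3)]],True)
E
```

```text
CALL 2x[[0.1, 0.0, 0.2],[0.0, 0.0001, -0.0635],-1] 3x[[0.1, 0.0, 0.2],[0.1676, -0.0106, -0.0635],-1]
CALL 2x[[0.0, 0.0, 0.0],[0.0, 0.0, 0.0],-1] 3x[[0.0, 0.0, 0.0],[0.0, 0.0, 0.06],-1]
CALL 1x[[0.0, 0.0, 0.0],[0.0, 0.0, 0.0],-1] 3x[[0.0, 0.0, 0.0],[0.0, 0.0, 0.0],-0.37]
```

Emit:
move_arm([
  [[0,0,0],[0,0,-0.0635],-1],
  [[0,0,0],[0,0,-0.0635],-1],
  [[0.1,0,0.2],[0.1676,-0.0106,-0.0635],-1],
  [[0.1,0,0.2],[0.1676,-0.0106,-0.0635],-1],
  [[0.1,0,0.2],[0.1676,-0.0106,-0.0635],-1],
])

```text
t: 4.7
eef_pos: [538.9, 328.7, 68.6]
tcp_rot: [-3.139, 0.0, 1.661]
ft_force: [0.0, -0.8, -0.4]
opening: 0.254
grip_force: 30.0
```

Emit:
move_arm([
  [[0,0,0],[0,0,0],-1],
  [[0,0,0],[0,0,0],-1],
  [[0,0,0],[0,0,0.06],-1],
  [[0,0,0],[0,0,0.06],-1],
  [[0,0,0],[0,0,0.06],-1],
])

```text
t: 5.32
eef_pos: [540.0, 325.5, 9.7]
tcp_rot: [-3.139, 0.0, 1.659]
ft_force: [1.1, -0.2, -0.2]
opening: 0.253
grip_force: 30.0
```

Emit:
move_arm([
  [[0,0,0],[0,0,0],-1],
  [[0,0,0],[0,0,0],-0.37],
  [[0,0,0],[0,0,0],-0.37],
  [[0,0,0],[0,0,0],-0.37],
])

```text
t: 5.82
eef_pos: [539.8, 326.6, 9.5]
tcp_rot: [-3.14, -0.0, 1.661]
ft_force: [0.1, 0.7, -0.2]
opening: 0.32
grip_force: 0.0
```

```bash
cat >> h.py <<'E'
def knobcalls(k,s,y1,y2=3.23,z=75):
    return [[((*k,z),y1,0,-.05,4)],[((*k,5.5),y1,0,-.05,4),((*k,5.5),y1,0,-1,1)],[((*k,5.5),y1,0,-1,3),((*k,z),y1,0,-1,2)],
    [((*s,z),y2,0,-1,5)],[((*s,9.5),y2,0,-1,4),((*s,9.5),y2,0,-.37,1)],[((*s,9.5),y2,0,-.37,3),((*s,z),y2,0,-.37,2)]]
E
python3 - <<'E'
from h import *
k=K['K1']; c=slot(10,0)
plan([[((*c,75),1.66,0,-.37,2),((*k,75),2.4,0,-.05,0)]][:0] or [[((*c,75),1.66,0,-.37,2)],[((*k,75),2.4,0,-.05,5)]]+knobcalls(k,slot(36,-21),3.23))
E
```

```text
CALL 2x[[0.0, 0.0, 0.0],[0.0, 0.0, -0.065],-0.37]
CALL 5x[[0.0, 0.0, -42.4],[-0.0954, -0.0108, 0.0],-0.05]
CALL 4x[[0.0, 0.0, -47.6],[0.0, 0.0, 0.0],-0.05]
CALL 4x[[0.0, 0.0, 0.0],[0.0, 0.0, 0.0695],-0.05] 1x[[0.0, 0.0, 0.0],[0.0, 0.0, 0.0695],-1]
CALL 3x[[0.0, 0.0, 0.0],[0.0, 0.0, 0.0],-1] 2x[[0.0, 0.0, 0.0],[0.0, 0.0, -0.0695],-1]
CALL 5x[[0.0, 0.0, 0.0],[-0.0368, 0.0745, 0.0],-1]
CALL 4x[[0.0, 0.0, 0.0],[0.0, 0.0, 0.0655],-1] 1x[[0.0, 0.0, 0.0],[0.0, 0.0, 0.0655],-0.37]
CALL 3x[[0.0, 0.0, 0.0],[0.0, 0.0, 0.0],-0.37] 2x[[0.0, 0.0, 0.0],[0.0, 0.0, -0.0655],-0.37]
```

Emit:
move_arm([
  [[0,0,0],[0,0,-0.065],-0.37],
  [[0,0,0],[0,0,-0.065],-0.37],
])

```text
t: 6.08
eef_pos: [541.5, 327.4, 78.2]
tcp_rot: [3.137, -0.002, 1.661]
ft_force: [0.1, 0.8, -0.7]
opening: 0.316
grip_force: 0.0
```

Emit:
move_arm([
  [[0,0,-42.4],[-0.0954,-0.0108,0],-0.05],
  [[0,0,-42.4],[-0.0954,-0.0108,0],-0.05],
  [[0,0,-42.4],[-0.0954,-0.0108,0],-0.05],
  [[0,0,-42.4],[-0.0954,-0.0108,0],-0.05],
  [[0,0,-42.4],[-0.0954,-0.0108,0],-0.05],
])

```text
t: 6.7
eef_pos: [537.5, 230.4, 73.8]
tcp_rot: [-3.14, -0.002, 2.399]
ft_force: [-0.6, 0.2, 0.2]
opening: 0.477
grip_force: 0.0
```

Emit:
move_arm([
  [[0,0,-47.6],[0,0,0],-0.05],
  [[0,0,-47.6],[0,0,0],-0.05],
  [[0,0,-47.6],[0,0,0],-0.05],
  [[0,0,-47.6],[0,0,0],-0.05],
  [[0,0,-47.6],[0,0,0],-0.05],
])

```text
t: 7.32
eef_pos: [537.5, 230.7, 73.9]
tcp_rot: [3.142, -0.002, -3.052]
ft_force: [-0.2, -0.4, 0.0]
opening: 0.473
grip_force: 0.0
```

Emit:
move_arm([
  [[0,0,0],[0,0,0.0695],-0.05],
  [[0,0,0],[0,0,0.0695],-0.05],
  [[0,0,0],[0,0,0.0695],-0.05],
  [[0,0,0],[0,0,0.0695],-0.05],
  [[0,0,0],[0,0,0.0695],-1],
])

```text
t: 7.95
eef_pos: [538.2, 230.8, 6.3]
tcp_rot: [3.141, 0.001, -3.052]
ft_force: [0.2, 0.1, 0.1]
opening: 0.412
grip_force: 0.0
```

Emit:
move_arm([
  [[0,0,0],[0,0,0],-1],
  [[0,0,0],[0,0,0],-1],
  [[0,0,0],[0,0,0],-1],
  [[0,0,0],[0,0,-0.0695],-1],
  [[0,0,0],[0,0,-0.0695],-1],
])

```text
t: 8.57
eef_pos: [539.1, 231.0, 77.6]
tcp_rot: [3.14, 0.003, -3.052]
ft_force: [0.3, -0.6, -0.0]
opening: 0.251
grip_force: 30.0
```

Emit:
move_arm([
  [[0,0,0],[-0.0368,0.0745,0],-1],
  [[0,0,0],[-0.0368,0.0745,0],-1],
  [[0,0,0],[-0.0368,0.0745,0],-1],
  [[0,0,0],[-0.0368,0.0745,0],-1],
  [[0,0,0],[-0.0368,0.0745,0],-1],
])

```text
t: 9.2
eef_pos: [567.4, 307.1, 74.1]
tcp_rot: [-3.141, -0.002, -3.053]
ft_force: [0.6, 0.5, -0.4]
opening: 0.252
grip_force: 30.0
```

Emit:
move_arm([
  [[0,0,0],[0,0,0.0655],-1],
  [[0,0,0],[0,0,0.0655],-1],
  [[0,0,0],[0,0,0.0655],-1],
  [[0,0,0],[0,0,0.0655],-1],
  [[0,0,0],[0,0,0.0655],-0.37],
])

```text
t: 9.82
eef_pos: [568.2, 308.3, 10.3]
tcp_rot: [3.141, 0.0, -3.052]
ft_force: [-0.4, 0.6, -0.1]
opening: 0.299
grip_force: 0.0
```

Emit:
move_arm([
  [[0,0,0],[0,0,0],-0.37],
  [[0,0,0],[0,0,0],-0.37],
  [[0,0,0],[0,0,0],-0.37],
  [[0,0,0],[0,0,-0.0655],-0.37],
  [[0,0,0],[0,0,-0.0655],-0.37],
])

```text
t: 10.45
eef_pos: [569.4, 308.8, 78.1]
tcp_rot: [3.14, 0.004, -3.052]
ft_force: [-0.7, 0.7, -0.3]
opening: 0.315
grip_force: 0.0
```

```bash
python3 - <<'E'
from h import *
plan(knobcalls(K['K3'],slot(36,21),3.23))
plan(knobcalls(K['K4'],slot(-16,-21),3.23))
E
```

```text
CALL 4x[[0.0, 0.0, 0.0],[0.0762, -0.1357, 0.0],-0.05]
CALL 4x[[0.0, 0.0, 0.0],[0.0, 0.0, 0.0695],-0.05] 1x[[0.0, 0.0, 0.0],[0.0, 0.0, 0.0695],-1]
CALL 3x[[0.0, 0.0, 0.0],[0.0, 0.0, 0.0],-1] 2x[[0.0, 0.0, 0.0],[0.0, 0.0, -0.0695],-1]
CALL 5x[[0.0, 0.0, 0.0],[-0.076, 0.1777, 0.0],-1]
CALL 4x[[0.0, 0.0, 0.0],[0.0, 0.0, 0.0655],-1] 1x[[0.0, 0.0, 0.0],[0.0, 0.0, 0.0655],-0.37]
CALL 3x[[0.0, 0.0, 0.0],[0.0, 0.0, 0.0],-0.37] 2x[[0.0, 0.0, 0.0],[0.0, 0.0, -0.0655],-0.37]
CALL 4x[[0.0, 0.0, 0.0],[0.1077, -0.1048, 0.0],-0.05]
CALL 4x[[0.0, 0.0, 0.0],[0.0, 0.0, 0.0695],-0.05] 1x[[0.0, 0.0, 0.0],[0.0, 0.0, 0.0695],-1]
CALL 3x[[0.0, 0.0, 0.0],[0.0, 0.0, 0.0],-1] 2x[[0.0, 0.0, 0.0],[0.0, 0.0, -0.0695],-1]
CALL 5x[[0.0, 0.0, 0.0],[-0.0558, 0.0626, 0.0],-1]
CALL 4x[[0.0, 0.0, 0.0],[0.0, 0.0, 0.0655],-1] 1x[[0.0, 0.0, 0.0],[0.0, 0.0, 0.0655],-0.37]
CALL 3x[[0.0, 0.0, 0.0],[0.0, 0.0, 0.0],-0.37] 2x[[0.0, 0.0, 0.0],[0.0, 0.0, -0.0655],-0.37]
```

Emit:
move_arm([
  [[0,0,0],[0.0762,-0.1357,0],-0.05],
  [[0,0,0],[0.0762,-0.1357,0],-0.05],
  [[0,0,0],[0.0762,-0.1357,0],-0.05],
  [[0,0,0],[0.0762,-0.1357,0],-0.05],
  [[0,0,0],[0.0762,-0.1357,0],-0.05],
])

```text
t: 11.08
eef_pos: [504.4, 166.5, 74.2]
tcp_rot: [3.141, -0.001, -3.052]
ft_force: [0.6, 0.8, -0.4]
opening: 0.474
grip_force: 0.0
```

Emit:
move_arm([
  [[0,0,0],[0,0,0.0695],-0.05],
  [[0,0,0],[0,0,0.0695],-0.05],
  [[0,0,0],[0,0,0.0695],-0.05],
  [[0,0,0],[0,0,0.0695],-0.05],
  [[0,0,0],[0,0,0.0695],-1],
])

```text
t: 11.7
eef_pos: [504.5, 166.3, 6.3]
tcp_rot: [3.141, 0.001, -3.052]
ft_force: [-0.7, 0.3, -0.4]
opening: 0.421
grip_force: 0.0
```

Emit:
move_arm([
  [[0,0,0],[0,0,0],-1],
  [[0,0,0],[0,0,0],-1],
  [[0,0,0],[0,0,0],-1],
  [[0,0,0],[0,0,-0.0695],-1],
  [[0,0,0],[0,0,-0.0695],-1],
])

```text
t: 12.32
eef_pos: [505.3, 166.3, 77.3]
tcp_rot: [3.141, 0.003, -3.052]
ft_force: [0.5, 1.0, -0.3]
opening: 0.255
grip_force: 30.0
```

Emit:
move_arm([
  [[0,0,0],[-0.076,0.1777,0],-1],
  [[0,0,0],[-0.076,0.1777,0],-1],
  [[0,0,0],[-0.076,0.1777,0],-1],
  [[0,0,0],[-0.076,0.1777,0],-1],
  [[0,0,0],[-0.076,0.1777,0],-1],
])

```text
t: 12.95
eef_pos: [563.0, 349.6, 73.2]
tcp_rot: [-3.141, -0.003, -3.051]
ft_force: [0.4, -0.4, -0.8]
opening: 0.251
grip_force: 30.0
```

Emit:
move_arm([
  [[0,0,0],[0,0,0.0655],-1],
  [[0,0,0],[0,0,0.0655],-1],
  [[0,0,0],[0,0,0.0655],-1],
  [[0,0,0],[0,0,0.0655],-1],
  [[0,0,0],[0,0,0.0655],-0.37],
])

```text
t: 13.58
eef_pos: [564.1, 350.0, 10.4]
tcp_rot: [3.141, 0.0, -3.052]
ft_force: [0.6, -0.5, -0.3]
opening: 0.297
grip_force: 0.0
```

Emit:
move_arm([
  [[0,0,0],[0,0,0],-0.37],
  [[0,0,0],[0,0,0],-0.37],
  [[0,0,0],[0,0,0],-0.37],
  [[0,0,0],[0,0,-0.0655],-0.37],
  [[0,0,0],[0,0,-0.0655],-0.37],
])

```text
t: 14.2
eef_pos: [565.4, 350.8, 78.3]
tcp_rot: [3.139, 0.004, -3.052]
ft_force: [-0.7, -0.7, 0.0]
opening: 0.314
grip_force: 0.0
```

Emit:
move_arm([
  [[0,0,0],[0.1077,-0.1048,0],-0.05],
  [[0,0,0],[0.1077,-0.1048,0],-0.05],
  [[0,0,0],[0.1077,-0.1048,0],-0.05],
  [[0,0,0],[0.1077,-0.1048,0],-0.05],
  [[0,0,0],[0.1077,-0.1048,0],-0.05],
])

```text
t: 14.82
eef_pos: [466.7, 236.4, 74.4]
tcp_rot: [3.141, -0.001, -3.052]
ft_force: [-0.5, 0.2, 0.3]
opening: 0.472
grip_force: 0.0
```

Emit:
move_arm([
  [[0,0,0],[0,0,0.0695],-0.05],
  [[0,0,0],[0,0,0.0695],-0.05],
  [[0,0,0],[0,0,0.0695],-0.05],
  [[0,0,0],[0,0,0.0695],-0.05],
  [[0,0,0],[0,0,0.0695],-1],
])

```text
t: 15.45
eef_pos: [466.3, 236.1, 6.3]
tcp_rot: [3.141, 0.0, -3.052]
ft_force: [0.4, 0.3, 0.3]
opening: 0.418
grip_force: 0.0
```

Emit:
move_arm([
  [[0,0,0],[0,0,0],-1],
  [[0,0,0],[0,0,0],-1],
  [[0,0,0],[0,0,0],-1],
  [[0,0,0],[0,0,-0.0695],-1],
  [[0,0,0],[0,0,-0.0695],-1],
])

```text
t: 16.08
eef_pos: [467.1, 236.3, 77.3]
tcp_rot: [3.14, 0.003, -3.052]
ft_force: [0.3, -0.6, -0.8]
opening: 0.25
grip_force: 30.0
```

Emit:
move_arm([
  [[0,0,0],[-0.0558,0.0626,0],-1],
  [[0,0,0],[-0.0558,0.0626,0],-1],
  [[0,0,0],[-0.0558,0.0626,0],-1],
  [[0,0,0],[-0.0558,0.0626,0],-1],
  [[0,0,0],[-0.0558,0.0626,0],-1],
])

```text
t: 16.7
eef_pos: [515.2, 302.4, 74.2]
tcp_rot: [-3.141, -0.002, -3.052]
ft_force: [0.5, -0.3, -0.2]
opening: 0.254
grip_force: 30.0
```

Emit:
move_arm([
  [[0,0,0],[0,0,0.0655],-1],
  [[0,0,0],[0,0,0.0655],-1],
  [[0,0,0],[0,0,0.0655],-1],
  [[0,0,0],[0,0,0.0655],-1],
  [[0,0,0],[0,0,0.0655],-0.37],
])

```text
t: 17.32
eef_pos: [516.0, 303.3, 9.6]
tcp_rot: [3.141, -0.001, -3.052]
ft_force: [-0.2, 0.1, 0.1]
opening: 0.297
grip_force: 0.0
```

Emit:
move_arm([
  [[0,0,0],[0,0,0],-0.37],
  [[0,0,0],[0,0,0],-0.37],
  [[0,0,0],[0,0,0],-0.37],
  [[0,0,0],[0,0,-0.0655],-0.37],
  [[0,0,0],[0,0,-0.0655],-0.37],
])

```text
t: 17.95
eef_pos: [517.4, 304.0, 77.9]
tcp_rot: [3.14, 0.004, -3.052]
ft_force: [0.5, -0.2, -0.1]
opening: 0.318
grip_force: 0.0
```

```bash
python3 - <<'E'
from h import *
plan(knobcalls(K['K5'],slot(-16,21),3.0))
plan([[((560,230,150),3.0,0,-.05,5)]])
E
```

```text
CALL 4x[[0.0, 0.0, 13.2],[0.115, -0.133, 0.0],-0.05]
CALL 4x[[0.0, 0.0, 0.0],[0.0, 0.0, 0.0695],-0.05] 1x[[0.0, 0.0, 0.0],[0.0, 0.0, 0.0695],-1]
CALL 3x[[0.0, 0.0, 0.0],[0.0, 0.0, 0.0],-1] 2x[[0.0, 0.0, 0.0],[0.0, 0.0, -0.0695],-1]
CALL 5x[[0.0, 0.0, -13.2],[-0.0719, 0.1966, 0.0],-1]
CALL 4x[[0.0, 0.0, 0.0],[0.0, 0.0, 0.0655],-1] 1x[[0.0, 0.0, 0.0],[0.0, 0.0, 0.0655],-0.37]
CALL 3x[[0.0, 0.0, 0.0],[0.0, 0.0, 0.0],-0.37] 2x[[0.0, 0.0, 0.0],[0.0, 0.0, -0.0655],-0.37]
CALL 5x[[0.0, 0.0, 13.2],[-0.0374, -0.1189, -0.075],-0.05]
```

Emit:
move_arm([
  [[0,0,13.2],[0.115,-0.133,0],-0.05],
  [[0,0,13.2],[0.115,-0.133,0],-0.05],
  [[0,0,13.2],[0.115,-0.133,0],-0.05],
  [[0,0,13.2],[0.115,-0.133,0],-0.05],
  [[0,0,13.2],[0.115,-0.133,0],-0.05],
])

```text
t: 18.58
eef_pos: [413.9, 160.6, 74.5]
tcp_rot: [3.142, -0.001, 3.001]
ft_force: [0.2, 0.2, -0.8]
opening: 0.473
grip_force: 0.0
```

Emit:
move_arm([
  [[0,0,0],[0,0,0.0695],-0.05],
  [[0,0,0],[0,0,0.0695],-0.05],
  [[0,0,0],[0,0,0.0695],-0.05],
  [[0,0,0],[0,0,0.0695],-0.05],
  [[0,0,0],[0,0,0.0695],-1],
])

```text
t: 19.2
eef_pos: [413.7, 160.6, 6.4]
tcp_rot: [3.141, 0.001, 3.001]
ft_force: [0.1, 0.4, 0.1]
opening: 0.418
grip_force: 0.0
```

Emit:
move_arm([
  [[0,0,0],[0,0,0],-1],
  [[0,0,0],[0,0,0],-1],
  [[0,0,0],[0,0,0],-1],
  [[0,0,0],[0,0,-0.0695],-1],
  [[0,0,0],[0,0,-0.0695],-1],
])

```text
t: 19.82
eef_pos: [414.2, 160.6, 77.1]
tcp_rot: [3.14, 0.002, 3.001]
ft_force: [0.3, 0.2, 0.1]
opening: 0.255
grip_force: 30.0
```

Emit:
move_arm([
  [[0,0,-13.2],[-0.0719,0.1966,0],-1],
  [[0,0,-13.2],[-0.0719,0.1966,0],-1],
  [[0,0,-13.2],[-0.0719,0.1966,0],-1],
  [[0,0,-13.2],[-0.0719,0.1966,0],-1],
  [[0,0,-13.2],[-0.0719,0.1966,0],-1],
])

```text
t: 20.45
eef_pos: [511.7, 345.8, 73.3]
tcp_rot: [-3.141, -0.002, -3.05]
ft_force: [-0.4, -0.3, -0.0]
opening: 0.254
grip_force: 30.0
```

Emit:
move_arm([
  [[0,0,0],[0,0,0.0655],-1],
  [[0,0,0],[0,0,0.0655],-1],
  [[0,0,0],[0,0,0.0655],-1],
  [[0,0,0],[0,0,0.0655],-1],
  [[0,0,0],[0,0,0.0655],-0.37],
])

```text
t: 21.08
eef_pos: [512.4, 345.2, 10.4]
tcp_rot: [3.141, 0.0, -3.052]
ft_force: [0.4, 0.6, -0.3]
opening: 0.295
grip_force: 0.0
```

Emit:
move_arm([
  [[0,0,0],[0,0,0],-0.37],
  [[0,0,0],[0,0,0],-0.37],
  [[0,0,0],[0,0,0],-0.37],
  [[0,0,0],[0,0,-0.0655],-0.37],
  [[0,0,0],[0,0,-0.0655],-0.37],
])

```text
t: 21.7
eef_pos: [513.5, 345.9, 78.0]
tcp_rot: [3.139, 0.004, -3.052]
ft_force: [-0.0, -0.8, -0.5]
opening: 0.313
grip_force: 0.0
```

Emit:
move_arm([
  [[0,0,13.2],[-0.0374,-0.1189,-0.075],-0.05],
  [[0,0,13.2],[-0.0374,-0.1189,-0.075],-0.05],
  [[0,0,13.2],[-0.0374,-0.1189,-0.075],-0.05],
  [[0,0,13.2],[-0.0374,-0.1189,-0.075],-0.05],
  [[0,0,13.2],[-0.0374,-0.1189,-0.075],-0.05],
])

```text
t: 22.32
eef_pos: [559.0, 230.8, 148.0]
tcp_rot: [-3.141, -0.004, 3.002]
ft_force: [0.5, 0.3, -1.2]
opening: 0.477
grip_force: 0.0
```

```bash
python3 - <<'E'
from h import *
C=shots(); G=[grad(c) for c in C]
for n,(x,y) in dict(K2=(10,0),K1=(36,-21),K3=(36,21),K4=(-16,-21),K5=(-16,21)).items():
    s=slot(x,y); o=knobs(C,[s],7)[0]; print(n,s.round(1),[(q-s).round(1) for q in o])
y,s=fit(C,'pan',PAN,0,6,.06,G=G); print(y.round(3),s,*[fit([c],'pan',y,0,6,.05,G=[g])[0].round(3) for c,g in zip(C,G)])
draw(C,[('pan',y,0)],'pics/p1.png',[(185,165,110,110,3.6),(160,270,180,150,2.2)])
E
```

```text
K2 [540.1 326.6] [array([12.9,  7.4]), array([ 2.8, -0.2])]
K1 [567.9 308.1] [array([-1.4, -0. ]), array([-8.5, 11.1])]
K3 [564.  349.9] [array([-12.2, -12.1]), array([ 5.2, -0.3])]
K4 [516.1 303.3] [array([0.3, 3.1]), array([0.2, 1.1])]
K5 [512.2 345.1] [array([ 9.2, 12.9]), array([ 4. , -1.7])]
[5.29270e+02 3.31929e+02 6.40000e-02] 0.30897918343544006 [5.18352e+02 3.36986e+02 2.25000e-01] [5.29250e+02 3.31958e+02 6.40000e-02]
```

View pics/p1.png

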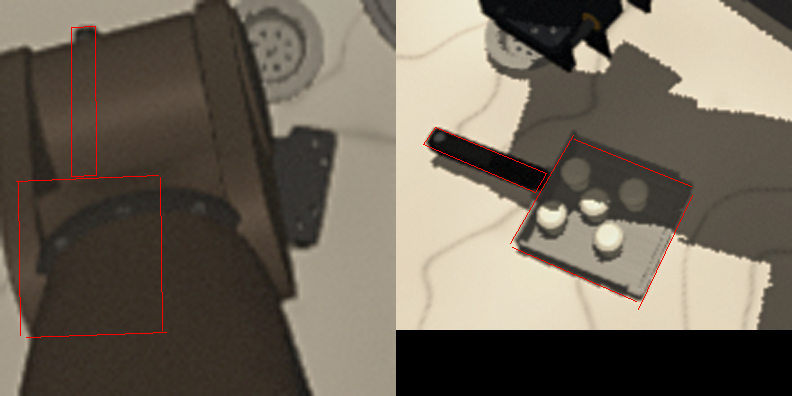

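The side view shows all five knobs standing in the pan; the arm hides the top view. Next I'll grip the handle close to the pan, to reduce the moment, and lift slightly to check for sag.

```bash
python3 - <<'E'
from h import *
g=slot(74,0); y=3.2336
plan([[((*g,110),y,0,-.05,5)],[((*g,11.5),y,0,-.05,5)],[((*g,11.5),y,0,-1,5)],[((*g,16.5),y,0,-1,1),((*g,26.5),y,0,-1,1),((*g,41.5),y,0,-1,3)]])
E
```

```text
CALL 5x[[0.0, 0.0, -13.4],[-0.0289, 0.1077, 0.04],-0.05]
CALL 5x[[0.0, 0.0, 0.0],[0.0, 0.0, 0.0985],-0.05]
CALL 5x[[0.0, 0.0, 0.0],[0.0, 0.0, 0.0],-1]
CALL 1x[[0.0, 0.0, 0.0],[0.0, 0.0, -0.005],-1] 1x[[0.0, 0.0, 0.0],[0.0, 0.0, -0.015],-1] 3x[[0.0, 0.0, 0.0],[0.0, 0.0, -0.03],-1]
```

Emit:
move_arm([
  [[0,0,-13.4],[-0.0289,0.1077,0.04],-0.05],
  [[0,0,-13.4],[-0.0289,0.1077,0.04],-0.05],
  [[0,0,-13.4],[-0.0289,0.1077,0.04],-0.05],
  [[0,0,-13.4],[-0.0289,0.1077,0.04],-0.05],
  [[0,0,-13.4],[-0.0289,0.1077,0.04],-0.05],
])

```text
t: 23.05
eef_pos: [603.4, 332.0, 109.6]
tcp_rot: [3.141, -0.002, -3.049]
ft_force: [-0.8, -0.1, 0.1]
opening: 0.476
grip_force: 0.0
```

Emit:
move_arm([
  [[0,0,0],[0,0,0.05],-0.05],
  [[0,0,0],[0,0,0.0985],-0.05],
  [[0,0,0],[0,0,0.0985],-0.05],
  [[0,0,0],[0,0,0.0985],-0.05],
  [[0,0,0],[0,0,0.0985],-0.05],
])

```text
t: 23.68
eef_pos: [604.5, 332.8, 13.3]
tcp_rot: [3.14, 0.002, -3.049]
ft_force: [-0.0, -0.5, 0.4]
opening: 0.473
grip_force: 0.0
```

Emit:
move_arm([
  [[0,0,0],[0,0,0],-1],
  [[0,0,0],[0,0,0],-1],
  [[0,0,0],[0,0,0],-1],
  [[0,0,0],[0,0,0],-1],
  [[0,0,0],[0,0,0],-1],
])

```text
t: 24.3
eef_pos: [603.4, 332.6, 10.9]
tcp_rot: [3.141, -0.002, -3.048]
ft_force: [-2.2, 1.0, 3.3]
opening: 0.187
grip_force: 30.0
```

Emit:
move_arm([
  [[0,0,0],[0,0,-0.005],-1],
  [[0,0,0],[0,0,-0.015],-1],
  [[0,0,0],[0,0,-0.025],-1],
  [[0,0,0],[0,0,-0.03],-1],
  [[0,0,0],[0,0,-0.03],-1],
])

```text
t: 24.92
eef_pos: [603.7, 332.6, 41.3]
tcp_rot: [3.141, -0.001, -3.048]
ft_force: [0.7, -0.6, -3.1]
opening: 0.19
grip_force: 30.0
```

```bash
python3 - <<'E'
from h import *
C=shots()
P=(*PAN[:2],.092)
draw(C,[('pan',P,30)],'pics/p2.png',[(185,165,110,110,3.6),(160,240,180,180,2.2)])
s=readout.state(); print(s['opening'],s['grip_force'],s['ft_force'],s['moment'],s['eef_pos'])
E
```

```text
0.18705805526780572 29.985399842262268 [-0.5327139   0.61167175 -3.87980581] [ 0.08409348 -0.1625116   0.00259887] [603.36320813 332.444075    40.55246773]
```

View pics/p2.png

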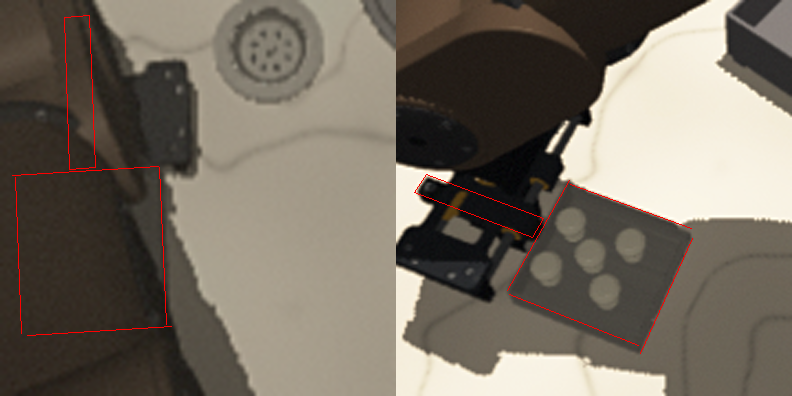

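The pan lifts level, its outline matches the model at z=30, and the knobs are standing. Next is the carry.

```bash
python3 - <<'E'
from h import *
g=slot(74,0); y0=3.2336; T=np.array([483.6,24.6]); u=np.array([np.cos(-.225),np.sin(-.225)]); y1=np.pi-.225
e=T+160*u
def at(d): f=d/345; return ((*(g+(e-g)*f),116.5),y0+(y1-y0)*f,0,-1,1)
plan([[((*g,z),y0,0,-1,1) for z in (47,60,77,97,116.5)]]+[[at(d) for d in r] for r in((8,28,52,77,102),(127,152,177,202,227),(252,277,302,327,345))])
E
```

```text
CALL 1x[[0.0, 0.0, 0.0],[0.0, 0.0, -0.0055],-1] 1x[[0.0, 0.0, 0.0],[0.0, 0.0, -0.0185],-1] 1x[[0.0, 0.0, 0.0],[0.0, 0.0, -0.0355],-1] 1x[[0.0, 0.0, 0.0],[0.0, 0.0, -0.0555],-1] 1x[[0.0, 0.0, 0.0],[0.0, 0.0, -0.075],-1]
CALL 1x[[0.0, 0.0, 0.4],[-0.0001, -0.008, 0.0],-1] 1x[[0.0, 0.0, 1.5],[-0.0003, -0.028, 0.0],-1] 1x[[0.0, 0.0, 2.7],[-0.0006, -0.0521, 0.0],-1] 1x[[0.0, 0.0, 4.1],[-0.0009, -0.0771, 0.0],-1] 1x[[0.0, 0.0, 5.4],[-0.0012, -0.1021, 0.0],-1]
CALL 1x[[0.0, 0.0, 1.3],[-0.0026, -0.0249, 0.0],-1] 1x[[0.0, 0.0, 2.6],[-0.0053, -0.0498, 0.0],-1] 1x[[0.0, 0.0, 3.9],[-0.0079, -0.0747, 0.0],-1] 1x[[0.0, 0.0, 5.3],[-0.0105, -0.0996, 0.0],-1] 1x[[0.0, 0.0, 6.6],[-0.0132, -0.1245, 0.0],-1]
CALL 1x[[0.0, 0.0, 1.3],[-0.0055, -0.0244, 0.0],-1] 1x[[0.0, 0.0, 2.6],[-0.0109, -0.0489, 0.0],-1] 1x[[0.0, 0.0, 3.9],[-0.0164, -0.0733, 0.0],-1] 1x[[0.0, 0.0, 5.3],[-0.0219, -0.0977, 0.0],-1] 1x[[0.0, 0.0, 6.2],[-0.0258, -0.1153, 0.0],-1]
```

Emit:
move_arm([
  [[0,0,0],[0,0,-0.0055],-1],
  [[0,0,0],[0,0,-0.0185],-1],
  [[0,0,0],[0,0,-0.0355],-1],
  [[0,0,0],[0,0,-0.0555],-1],
  [[0,0,0],[0,0,-0.075],-1],
])

```text
t: 25.65
eef_pos: [603.8, 332.6, 117.7]
tcp_rot: [3.141, -0.001, -3.048]
ft_force: [0.2, 0.2, -2.9]
opening: 0.189
grip_force: 30.0
```

Emit:
move_arm([
  [[0,0,0.4],[-0.0001,-0.008,0],-1],
  [[0,0,1.5],[-0.0003,-0.028,0],-1],
  [[0,0,2.7],[-0.0006,-0.0521,0],-1],
  [[0,0,4.1],[-0.0009,-0.0771,0],-1],
  [[0,0,5.4],[-0.0012,-0.1021,0],-1],
])

```text
t: 26.28
eef_pos: [614.4, 228.5, 115.3]
tcp_rot: [-3.141, -0.002, 3.138]
ft_force: [-0.5, 0.7, -2.8]
opening: 0.188
grip_force: 30.0
```

Emit:
move_arm([
  [[0,0,1.3],[-0.0026,-0.0249,0],-1],
  [[0,0,2.6],[-0.0053,-0.0498,0],-1],
  [[0,0,3.9],[-0.0079,-0.0747,0],-1],
  [[0,0,5.3],[-0.0105,-0.0996,0],-1],
  [[0,0,6.6],[-0.0132,-0.1245,0],-1],
])

```text
t: 26.9
eef_pos: [627.2, 104.1, 115.4]
tcp_rot: [-3.141, -0.002, 3.023]
ft_force: [0.2, 0.5, -2.7]
opening: 0.191
grip_force: 30.0
```

Emit:
move_arm([
  [[0,0,1.3],[-0.0055,-0.0244,0],-1],
  [[0,0,2.6],[-0.0109,-0.0489,0],-1],
  [[0,0,3.9],[-0.0164,-0.0733,0],-1],
  [[0,0,5.3],[-0.0219,-0.0977,0],-1],
  [[0,0,6.2],[-0.0258,-0.1153,0],-1],
])

```text
t: 27.52
eef_pos: [639.3, -13.4, 115.5]
tcp_rot: [-3.141, -0.002, 2.914]
ft_force: [-1.1, 0.3, -2.6]
opening: 0.186
grip_force: 30.0
```

```bash
python3 - <<'E'
from h import *
C=shots(); s=readout.state(); print(s['opening'],s['eef_pos'],s['tcp_rot'],s['joints'].round(2))
T=(483.6,24.6,-.225); P=place(np.array([[86,0,0.]]),T)[0]
draw(C,[('pan',(P[0],P[1],-.225),105),('tub',T,0)],'pics/p3.png',[(260,150,120,140,3.2),(230,120,190,190,2.1)])
E
```

```text
0.18691217347794384 [639.55569161 -13.44832862 115.49547112] [-3.14094209e+00 -1.78993320e-03  2.91424260e+00] [-0.12  0.62  1.62 -0.    0.91 -1.47]
```

View pics/p3.png

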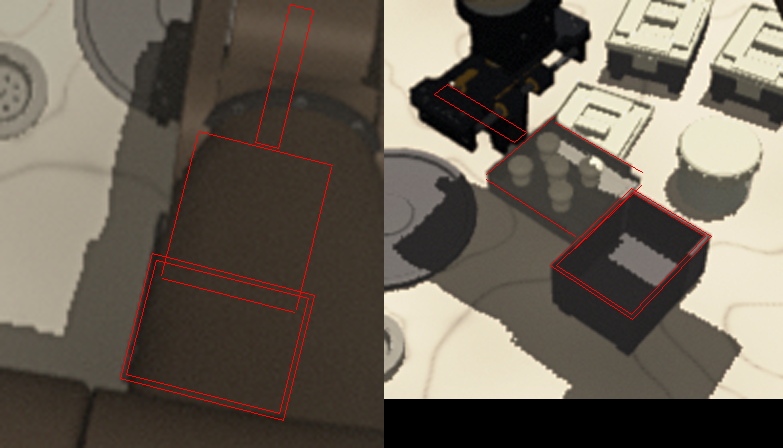

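The pan is level with its nose over the tub and all five knobs are in it. Next is the tip about the lip.

```bash
cat >> h.py <<'E'
TUB=(483.6,24.6,-.225)
def tip(th,lx,lz,jaw=-1):
    t=np.radians(th); p=place(np.array([[lx+130*np.cos(t)-8*np.sin(t),0,lz+130*np.sin(t)+8*np.cos(t)]]),TUB)[0]
    return (p,np.pi+TUB[2],-t,jaw,1)
E
python3 - <<'E'
from h import *
plan([[tip(8,30,108),tip(16,29,107),tip(24,28,105),tip(31,27,103),tip(36,26,102)],[tip(39,25,101),tip(42,25,100),tip(45,25,100),tip(48,25,100),tip(50,25,100)]])
E
```

```text
CALL 1x[[0.0, -8.0, 0.0],[0.0024, 0.0, -0.0175],-1] 1x[[0.0, -16.0, 0.0],[0.0082, 0.0, -0.034],-1] 1x[[0.0, -24.0, 0.0],[0.0165, 0.0, -0.0487],-1] 1x[[0.0, -31.0, 0.0],[0.0257, 0.0, -0.0603],-1] 1x[[0.0, -36.0, 0.0],[0.0335, 0.0, -0.0684],-1]
CALL 1x[[0.0, -3.0, 0.0],[0.002, 0.0, -0.0066],-1] 1x[[0.0, -6.0, 0.0],[0.0035, 0.0, -0.0125],-1] 1x[[0.0, -9.0, 0.0],[0.0048, 0.0, -0.0192],-1] 1x[[0.0, -12.0, 0.0],[0.0065, 0.0, -0.0258],-1] 1x[[0.0, -14.0, 0.0],[0.0078, 0.0, -0.0302],-1]
```

Emit:
move_arm([
  [[0,-8,0],[0.0024,0,-0.0175],-1],
  [[0,-16,0],[0.0082,0,-0.034],-1],
  [[0,-24,0],[0.0165,0,-0.0487],-1],
  [[0,-31,0],[0.0257,0,-0.0603],-1],
  [[0,-36,0],[0.0335,0,-0.0684],-1],
])

```text
t: 28.25
eef_pos: [608.9, -6.4, 181.7]
tcp_rot: [-3.132, 0.598, 2.917]
ft_force: [1.0, -1.0, -2.9]
opening: 0.187
grip_force: 30.0
```

Emit:
move_arm([
  [[0,-3,0],[0.002,0,-0.0066],-1],
  [[0,-6,0],[0.0035,0,-0.0125],-1],
  [[0,-9,0],[0.0048,0,-0.0192],-1],
  [[0,-12,0],[0.0065,0,-0.0258],-1],
  [[0,-14,0],[0.0078,0,-0.0302],-1],
])

```text
t: 28.88
eef_pos: [598.5, -11.4, 250.9]
tcp_rot: [3.138, 0.764, 2.927]
ft_force: [0.8, -0.3, -1.8]
opening: 0.188
grip_force: 30.0
```

```bash
python3 - <<'E'
from h import *
C=shots(); s=readout.state(); print(s['opening'],s['eef_pos'],s['tcp_rot'],s['joints'].round(2),s['ft_force'])
json.dump([tip(50,25,100)[0].tolist(),pose(*tip(50,25,100)[:3])[1].as_quat().tolist()],open('cmd.json','w'))
draw(C[1:],[],'pics/p4.png',[(230,120,190,190,3)])
plan([[tip(53,24,100)]*1+[tip(56,23,100)]*1+[tip(58,23,100)]*3])
E
```

```text
0.18695140167129623 [598.43501985 -11.53852965 250.89154298] [3.13588446 0.76382359 2.92431772] [-0.09  0.25  2.09 -1.13  0.09 -0.35] [ 0.21600296 -0.38385756 -1.05419125]
CALL 1x[[0.0, -3.0, 0.0],[0.0012, 0.0, -0.0076],-1] 1x[[0.0, -6.0, 0.0],[0.0028, 0.0, -0.0151],-1] 1x[[0.0, -8.0, 0.0],[0.0037, 0.0, -0.0195],-1] 1x[[0.0, -8.0, 0.0],[0.0037, 0.0, -0.0195],-1] 1x[[0.0, -8.0, 0.0],[0.0037, 0.0, -0.0195],-1]
```

View pics/p4.png

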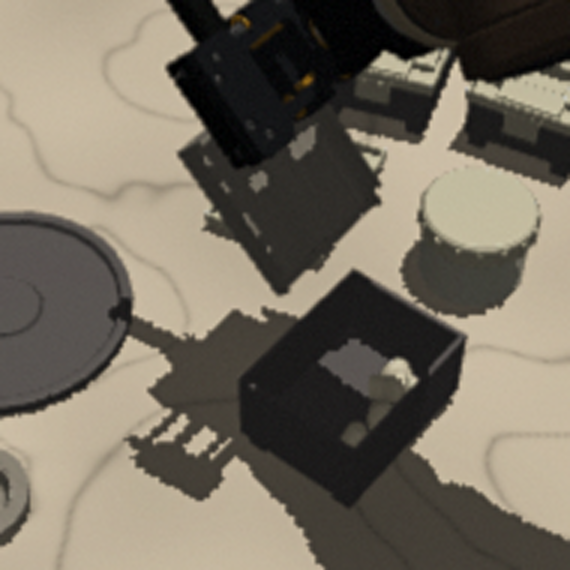

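The pan is tipped to about 44°, near a wrist limit. Knobs show in the tub at about (395,375)–(350,435) in the crop, and the wrist load has dropped to about 1.8 N, which is the empty pan. I'll level off and check that the pan is empty.

```bash
python3 - <<'E'
from h import *
plan([[tip(36,30,135),tip(28,32,130),tip(20,35,125),tip(12,38,120),tip(6,40,115)],[tip(0,40,112)]*3],True)
E
```

```text
CALL 1x[[0.6, 7.8, 0.4],[0.0152, 0.0093, 0.0312],-1] 1x[[0.6, 15.8, 0.4],[0.0198, 0.0091, 0.0542],-1] 1x[[0.6, 23.8, 0.4],[0.0262, 0.0089, 0.0773],-1] 1x[[0.5, 31.8, 0.5],[0.035, 0.0087, 0.0995],-1] 1x[[0.5, 37.8, 0.5],[0.0441, 0.0086, 0.1162],-1]
CALL 1x[[0.0, 6.0, 0.0],[0.0002, 0.0, 0.0166],-1] 1x[[0.0, 6.0, 0.0],[0.0002, 0.0, 0.0166],-1] 1x[[0.0, 6.0, 0.0],[0.0002, 0.0, 0.0166],-1]
```

Emit:
move_arm([
  [[0.6,7.8,0.4],[0.0152,0.0093,0.0312],-1],
  [[0.6,15.8,0.4],[0.0198,0.0091,0.0542],-1],
  [[0.6,23.8,0.4],[0.0262,0.0089,0.0773],-1],
  [[0.5,31.8,0.5],[0.035,0.0087,0.0995],-1],
  [[0.5,37.8,0.5],[0.0441,0.0086,0.1162],-1],
])

```text
t: 29.6
eef_pos: [647.6, -11.9, 133.1]
tcp_rot: [3.14, 0.13, 2.917]
ft_force: [0.0, -0.8, -1.5]
opening: 0.187
grip_force: 30.0
```

```bash
python3 - <<'E'
from h import *
C=shots(); s=readout.state(); print(s['opening'],s['eef_pos'],s['tcp_rot'],s['joints'].round(2),s['ft_force'])
draw(C[1:],[],'pics/p5.png',[(230,120,190,190,3)])
for d in eyes.cut_out(C[1],'knob_1'): print(d['score'],d['uv'],d['mask'].sum())
E
```

```text
0.18509407655865928 [649.12151312 -13.45347019 132.37684378] [-3.14114547  0.13227393  2.91503464] [-0.12  0.57  1.67 -0.02  0.77 -1.45] [-0.12845135 -0.09184069 -1.19133562]
0.63 [388.0, 195.3] 1535
0.59 [360.7, 240.7] 7
0.51 [360.2, 244.3] 112
0.46 [355.5, 254.5] 28
```

View pics/p5.png

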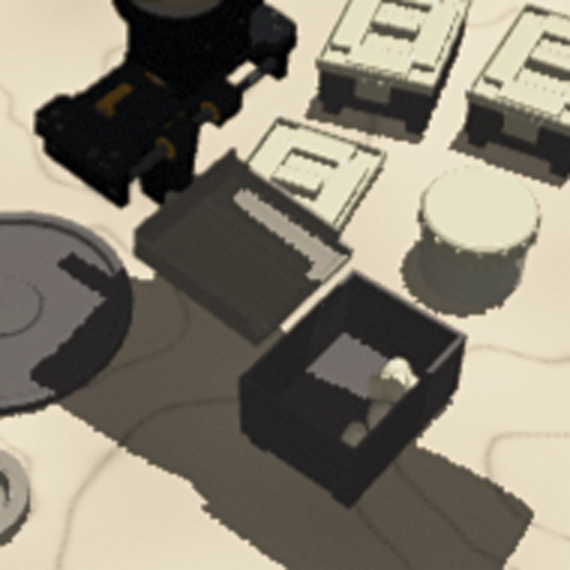

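The pan is empty, the knobs are in the tub, and there are none on the shelf. Next I'll return the pan.

```bash
python3 - <<'E'
from h import *
g=slot(74,0); y0=3.2336; e=np.array(tip(0,40,112)[0]); m=(e[:2]+g)/2
plan([[((*m,120),3.07,0,-1,4)],[((*g,120),y0,0,-1,5)],[((*g,60),y0,0,-1,2),((*g,20),y0,0,-1,1),((*g,12),y0,0,-1,2)],[((*g,11.7),y0,0,-1,2),((*g,11.7),y0,0,-.3,3)],[((*g,120),y0,0,-.3,5)]])
E
```

```text
CALL 4x[[0.0, 0.0, -8.8],[0.0608, 0.1635, 0.0],-1]
CALL 5x[[0.0, 0.0, -9.4],[0.0351, 0.1708, 0.0],-1]
CALL 2x[[0.0, 0.0, 0.0],[0.0, 0.0, 0.06],-1] 1x[[0.0, 0.0, 0.0],[0.0, 0.0, 0.1],-1] 2x[[0.0, 0.0, 0.0],[0.0, 0.0, 0.108],-1]
CALL 2x[[0.0, 0.0, 0.0],[0.0, 0.0, 0.0003],-1] 3x[[0.0, 0.0, 0.0],[0.0, 0.0, 0.0003],-0.3]
CALL 5x[[0.0, 0.0, 0.0],[0.0, 0.0, -0.1083],-0.3]
```

Emit:
move_arm([
  [[0,6,0],[0.0002,0,0.0166],-1],
  [[0,6,0],[0.0002,0,0.0166],-1],
  [[0,6,0],[0.0002,0,0.0166],-1],
])

```text
t: 30.12
eef_pos: [649.2, -12.8, 119.0]
tcp_rot: [-3.141, 0.036, 2.914]
ft_force: [0.6, 0.5, -1.5]
opening: 0.187
grip_force: 30.0
```

Emit:
move_arm([
  [[0,0,-8.8],[0.0608,0.1635,0],-1],
  [[0,0,-8.8],[0.0608,0.1635,0],-1],
  [[0,0,-8.8],[0.0608,0.1635,0],-1],
  [[0,0,-8.8],[0.0608,0.1635,0],-1],
])

```text
t: 30.62
eef_pos: [626.2, 163.5, 117.4]
tcp_rot: [-3.137, 0.036, 3.072]
ft_force: [-0.3, -0.9, -1.4]
opening: 0.188
grip_force: 30.0
```

Emit:
move_arm([
  [[0,0,-9.4],[0.0351,0.1708,0],-1],
  [[0,0,-9.4],[0.0351,0.1708,0],-1],
  [[0,0,-9.4],[0.0351,0.1708,0],-1],
  [[0,0,-9.4],[0.0351,0.1708,0],-1],
  [[0,0,-9.4],[0.0351,0.1708,0],-1],
])

```text
t: 31.25
eef_pos: [605.1, 332.1, 114.8]
tcp_rot: [-3.131, 0.033, -3.051]
ft_force: [0.1, -0.3, -1.9]
opening: 0.189
grip_force: 30.0
```

Emit:
move_arm([
  [[0,0,0],[0,0,0.06],-1],
  [[0,0,0],[0,0,0.06],-1],
  [[0,0,0],[0,0,0.09],-1],
  [[0,0,0],[0,0,0.105],-1],
  [[0,0,0],[0,0,0.108],-1],
])

```text
t: 31.88
eef_pos: [610.2, 331.6, 9.0]
tcp_rot: [-3.132, 0.035, -3.052]
ft_force: [-0.6, -6.4, 17.2]
opening: 0.191
grip_force: 30.0
```

Emit:
move_arm([
  [[0,0,0],[0,0,0.0003],-1],
  [[0,0,0],[0,0,0.0003],-1],
  [[0,0,0],[0,0,0.0003],-0.3],
  [[0,0,0],[0,0,0.0003],-0.3],
  [[0,0,0],[0,0,0.0003],-0.3],
])

```text
t: 32.5
eef_pos: [608.6, 332.3, 6.5]
tcp_rot: [-3.132, 0.032, -3.052]
ft_force: [-0.6, -0.2, 0.7]
opening: 0.346
grip_force: 0.0
```

Emit:
move_arm([
  [[0,0,0],[0,0,-0.1083],-0.3],
  [[0,0,0],[0,0,-0.1083],-0.3],
  [[0,0,0],[0,0,-0.1083],-0.3],
  [[0,0,0],[0,0,-0.1083],-0.3],
  [[0,0,0],[0,0,-0.1083],-0.3],
])

```text
t: 33.12
eef_pos: [604.5, 332.8, 112.8]
tcp_rot: [-3.131, 0.029, -3.052]
ft_force: [-0.6, -0.6, 0.1]
opening: 0.35
grip_force: 0.0
```

```bash
cat > m.py <<'E'
from h import *
import sys
C=shots(); G=[grad(c) for c in C]
def rep(k,x,z=0):
    y,s=fit(C,k,x,z,8,.1,G=G); print(k,y.round(3),round(s,2),*[(lambda q:(q[0].round(2),round(q[1],2)))(fit([c],k,y,z,7,.05,G=[g])) for c,g in zip(C,G)]); return y
for k,x in (('tub',TUB),('lid',(614.4,-159.4,.004)),('box',(602.1,-338.9,.132)),('box',(469.4,-350.9,-.016)),('pan',PAN)): rep(k,x)
def crop(c,u,v,w,h,k): return cv2.resize(c['img'][v:v+h,u:u+w,::-1],None,fx=k,fy=k,interpolation=cv2.INTER_CUBIC)
cv2.imwrite('pics/'+sys.argv[1],np.vstack([cv2.resize(crop(C[0],180,160,330,150,2.4),(792,360)),np.hstack([crop(C[1],160,260,200,120,1.98),crop(C[1],280,105,180,109,2.2)[:237]])]))
E
python3 m.py q1.png
```

```text
tub [ 4.83967e+02  2.46130e+01 -2.26000e-01] 0.6 (array([ 4.8272e+02,  2.6240e+01, -2.4000e-01]), np.float64(0.52)) (array([ 4.8443e+02,  2.4060e+01, -2.2000e-01]), np.float64(0.7))
lid [ 6.13930e+02 -1.61616e+02  1.00000e-03] 0.17 (array([ 613.84, -161.63,    0.  ]), np.float64(0.26)) (array([ 5.9542e+02, -1.7463e+02, -4.8000e-01]), np.float64(0.15))
box [ 6.02405e+02 -3.38679e+02  1.19000e-01] 0.2 (array([ 6.0238e+02, -3.3868e+02,  1.2000e-01]), np.float64(0.36)) (array([ 5.9475e+02, -3.4003e+02,  2.1000e-01]), np.float64(0.03))
box [ 4.69329e+02 -3.50744e+02 -2.00000e-02] 0.2 (array([ 4.6941e+02, -3.5079e+02, -2.0000e-02]), np.float64(0.34)) (array([ 4.8244e+02, -3.1882e+02,  4.2000e-01]), np.float64(0.1))
pan [5.36223e+02 3.23753e+02 1.15000e-01] 0.25 (array([5.3588e+02, 3.2123e+02, 9.0000e-02]), np.float64(0.24)) (array([5.3581e+02, 3.2637e+02, 1.0000e-01]), np.float64(0.32))Traceback (most recent call last):
  File "m.py", line 8, in <module>
    cv2.imwrite('pics/'+sys.argv[1],np.vstack([cv2.resize(crop(C[0],180,160,330,150,2.4),(792,360)),np.hstack([crop(C[1],160,260,200,120,1.98),crop(C[1],280,105,180,109,2.2)[:237]])]))
                                                                                                    ~~~~~~~~~^^^^^^^^^^^^^^^^^^^^^^^^^^^^^^^^^^^^^^^^^^^^^^^^^^^^^^^^^^^^^^^^^^^^^^^^
    return _nx.concatenate(arrs, 1, dtype=dtype, casting=casting)
           ~~~~~~~~~~~~~~~^^^^^^^^^^^^^^^^^^^^^^^^^^^^^^^^^^^^^^^
ValueError: all the input array dimensions except for the concatenation axis must match exactly, but along dimension 0, the array at index 0 has size 238 and the array at index 1 has size 237
```

```bash
python3 - <<'E'
from h import *
plan([[((500,450,200),3.2336,0,-.3,5)],[((330,560,215),3.2336,0,-.3,5)]],True)
E
```

```text
CALL 5x[[-0.6, 1.7, -0.1],[0.0911, 0.1251, -0.091],-0.3]
CALL 5x[[0.0, 0.0, 0.0],[0.1592, 0.1252, -0.015],-0.3]
```

```bash
python3 - <<'E'
from h import *
plan([[((430,400,250),3.2336,0,-.3,5)]],True)
E
```

```text
CALL 5x[[-0.6, 1.7, -0.1],[0.1638, 0.0811, -0.1427],-0.3]
```

Emit:
move_arm([
  [[-0.6,1.7,-0.1],[0.1638,0.0811,-0.1427],-0.3],
  [[-0.6,1.7,-0.1],[0.1638,0.0811,-0.1427],-0.3],
  [[-0.6,1.7,-0.1],[0.1638,0.0811,-0.1427],-0.3],
  [[-0.6,1.7,-0.1],[0.1638,0.0811,-0.1427],-0.3],
  [[-0.6,1.7,-0.1],[0.1638,0.0811,-0.1427],-0.3],
])

```text
t: 33.85
eef_pos: [428.8, 401.3, 252.8]
tcp_rot: [3.14, 0.004, -3.047]
ft_force: [0.1, 0.3, -0.2]
opening: 0.349
grip_force: 0.0
```

```bash
cat > m.py <<'E'
from h import *
import sys
C=shots(); G=[grad(c) for c in C]
def rep(k,x,z=0):
    y,s=fit(C,k,x,z,8,.1,G=G); print(k,y.round(3),round(s,2),*[(lambda q:(q[0].round(2),round(q[1],2)))(fit([c],k,y,z,7,.05,G=[g])) for c,g in zip(C,G)]); return y
E
python3 - <<'E'
from m import *
I=[(k,rep(k,x),0) for k,x in (('lid',(613.9,-161.6,0)),('box',(602.4,-338.7,.12)),('box',(469.4,-350.8,-.02)))]
rep('pan',(536,323,.09))
I=[('lid',(613.9,-161.6,0),0),('box',(602.4,-338.7,.12),0),('box',(469.4,-350.8,-.02),0)]
draw(C,[],'pics/a.png',[(370,185,131,105,3),(298,105,146,105,2.7)])
draw(C,I,'pics/b.png',[(370,185,131,105,3),(298,105,146,105,2.7)])
a,b=cv2.imread('pics/a.png'),cv2.imread('pics/b.png'); print(a.shape); cv2.imwrite('pics/ab.png',cv2.resize(np.vstack([a[:300],b[:300]]),(788,600)))
E
```

```text
lid [ 6.13843e+02 -1.61625e+02  2.00000e-03] 0.15 (array([ 613.85, -161.64,    0.  ]), np.float64(0.27)) (array([ 6.2124e+02, -1.4978e+02, -9.0000e-02]), np.float64(0.06))
box [ 6.02385e+02 -3.38786e+02  1.19000e-01] 0.22 (array([ 6.0239e+02, -3.3873e+02,  1.2000e-01]), np.float64(0.38)) (array([ 6.5731e+02, -3.4780e+02,  2.1000e-01]), np.float64(0.22))
box [ 4.63946e+02 -3.50605e+02 -2.50000e-02] 0.17 (array([ 4.6943e+02, -3.5081e+02, -2.0000e-02]), np.float64(0.35)) (array([ 454.85, -317.02,   -0.49]), np.float64(0.01))
pan [5.35274e+02 3.22587e+02 1.04000e-01] 0.52 (array([5.3544e+02, 3.2275e+02, 1.0000e-01]), np.float64(0.72)) (array([5.3378e+02, 3.2305e+02, 1.3000e-01]), np.float64(0.35))
(315, 787, 3)
```

View pics/ab.png

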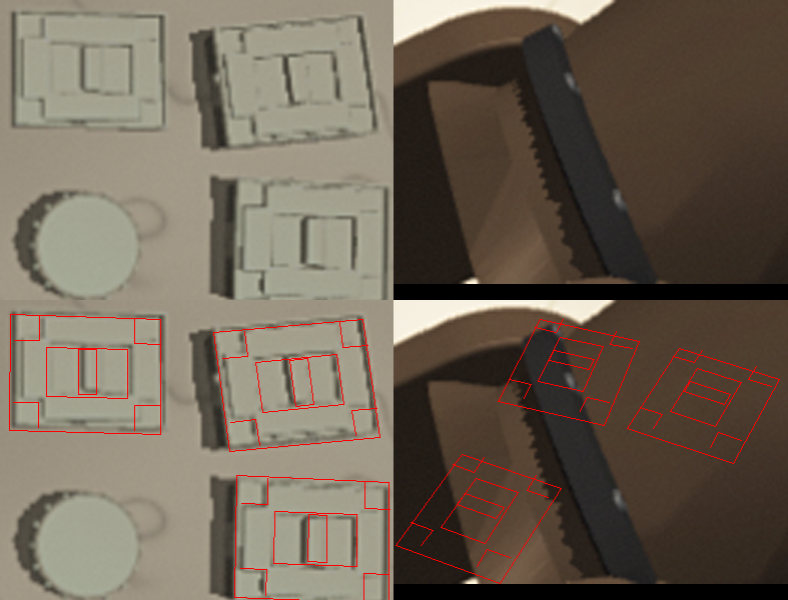

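The top overlay shows the fit off by 2–3 mm toward +y, because thin dark lines mislead it. The arm hides the side view. I'll move the arm clear and use a colour-mask IoU fit instead.

```bash
python3 - <<'E'
from h import *
plan([[((230,480,250),2.9,0,-.3,5)]],True)
E
```

```text
CALL 5x[[0.0, 0.1, 19.1],[0.192, 0.098, 0.0001],-0.3]
```

Emit:
move_arm([
  [[0,0.1,19.1],[0.192,0.098,0.0],-0.3],
  [[0,0.1,19.1],[0.192,0.098,0.0],-0.3],
  [[0,0.1,19.1],[0.192,0.098,0.0],-0.3],
  [[0,0.1,19.1],[0.192,0.098,0.0],-0.3],
  [[0,0.1,19.1],[0.192,0.098,0.0],-0.3],
])

```text
t: 34.58
eef_pos: [229.3, 480.4, 249.4]
tcp_rot: [-3.14, -0.001, 2.902]
ft_force: [0.3, 0.1, -1.1]
opening: 0.35
grip_force: 0.0
```

```bash
cat > iou.py <<'E'
from h import *
def hullmask(c,P,S=4):
    q=proj(c,P)+.5; h=cv2.convexHull(np.float32(q*S)); m=np.zeros((480*S,640*S),np.uint8)
    cv2.fillConvexPoly(m,np.round(h).astype(np.int32),1); return cv2.resize(m.astype(np.float32),(640,480),interpolation=cv2.INTER_AREA)
def lidpts(z): # z well floor level in object frame
    f=lambda a,b,z:[(s*a,t*b,z) for s in(1,-1) for t in(1,-1)]
    return np.array(f(52,67,z)+f(52,67,z-4)+f(49.5,64.5,z+8),float)
def white(c,x,z,r=60):
    im=cv2.GaussianBlur(c['img'],(0,0),.6).astype(np.float32); d=im[:,:,1]-im[:,:,0]
    box=hullmask(c,place(np.array([(s*r,t*(r+15),z) for s in(1,-1) for t in(1,-1)],float),x))
    return d,box>.5
def seg(c,x,zf,k):
    d,b=white(c,x,zf); inner=hullmask(c,place(lidpts(zf)*[.8,.8,1],x))>.9
    out=(hullmask(c,place(lidpts(zf)*[1.25,1.25,1],x))>.5)&~(hullmask(c,place(lidpts(zf)*[1.12,1.12,1],x))>.01)
    w=np.median(d[inner]); t=np.median(d[out]); return w,t,d,b
def fitiou(C,x0,zf,r=8):
    T=[]
    for c in C:
        near=hullmask(c,place(lidpts(zf)*[1.15,1.15,1],x0))>.01
        # grabcut: sure fg inside, sure bg outside
        m=np.full((480,640),cv2.GC_BGD,np.uint8); m[near]=cv2.GC_PR_BGD
        m[hullmask(c,place(lidpts(zf),x0))>.5]=cv2.GC_PR_FGD; m[hullmask(c,place(lidpts(zf)*[.85,.85,1],x0))>.9]=cv2.GC_FGD
        S=3; big=cv2.resize(np.ascontiguousarray(c['img'][:,:,::-1]),None,fx=S,fy=S,interpolation=cv2.INTER_CUBIC); mb=cv2.resize(m,None,fx=S,fy=S,interpolation=cv2.INTER_NEAREST)
        ys,xs=np.where(near); y0,y1,X0,X1=[int(v)*S for v in(ys.min()-8,ys.max()+8,xs.min()-8,xs.max()+8)]
        sub,ms=np.ascontiguousarray(big[y0:y1,X0:X1]),np.ascontiguousarray(mb[y0:y1,X0:X1])
        cv2.grabCut(sub,ms,None,np.zeros((1,65)),np.zeros((1,65)),4,cv2.GC_INIT_WITH_MASK)
        full=np.zeros(mb.shape,np.uint8); full[y0:y1,X0:X1]=(ms&1)
        T.append(cv2.resize(full.astype(np.float32),(640,480),interpolation=cv2.INTER_AREA))
    def f(x,idx): 
        o=0
        for i in idx:
            h=hullmask(C[i],place(lidpts(zf),x)); o+=np.minimum(h,T[i]).sum()/np.maximum(h,T[i]).sum()
        return -o/len(idx)
    R=[]
    for idx in ((0,1),(0,),(1,)):
        o=minimize(lambda v:f(np.add(x0,np.array(v)*[1,1,.02]),idx),[0,0,0],method='Nelder-Mead',options=dict(initial_simplex=[[-2,-2,-1],[3,0,0],[0,3,0],[0,0,2]],xatol=.05,fatol=1e-4,maxiter=120))
        R.append((np.add(x0,o.x*[1,1,.02]).round(3),round(-o.fun,3)))
    return R,T
E
cat > m2.py <<'E'
from iou import *
C=shots()
for n,x,zf in (('lid',(613.9,-162,0),11),('box1',(602.4,-339,.12),56),('box2',(469.4,-351,-.02),56)):
    R,T=fitiou(C,x,zf); print(n,*[(r[0].tolist(),float(r[1])) for r in R])
E
python3 m2.py
```

```text
lid ([619.388, -163.527, 0.02], 0.939) ([617.377, -163.889, 0.01], 0.939) ([619.327, -163.045, 0.003], 0.949)
box1 ([607.309, -339.079, 0.131], 0.915) ([605.358, -337.642, 0.12], 0.97) ([608.758, -342.66, 0.117], 0.907)
box2 ([469.762, -351.301, -0.017], 0.897) ([466.819, -349.644, -0.018], 0.914) ([468.69, -360.522, -0.027], 0.918)
```

```bash
cat > prof.py <<'E'
from h import *
def prof(C,x,zf,cams=(0,1),edges='x+ x- y+ y-'.split(),rng=np.arange(-8,9),z=None):
    for i in cams:
        im=C[i]['img'].astype(np.float32); d=im[:,:,1]-im[:,:,0]; b=im.sum(2)/3
        for e in edges:
            s=1 if e[1]=='+' else -1; o=[[],[]]
            for t in rng:
                P=np.array([(s*(52+t),v,zf) for v in np.linspace(-58,58,60)] if e[0]=='x' else [(v,s*(67+t),zf) for v in np.linspace(-44,44,60)],float)
                q=proj(C[i],place(P,x))[:,::-1].T
                for k,a in enumerate((d,b)): o[k].append(float(map_coordinates(a,q,order=1).mean()))
            print('top side'.split()[i],e,'G-R',*[f'{v:.0f}' for v in o[0]],'| B',*[f'{v:.0f}' for v in o[1]])
E
python3 - <<'E'
from prof import *
C=shots()
for x,zf in(((614,-161.5,.002),11),((602.4,-338.7,.12),56),((469.4,-350.8,-.02),56)): print(x); prof(C,x,zf)
E
```

```text
(614, -161.5, 0.002)
top x+ G-R -3 -3 -3 -3 -3 -2 -2 -2 -3 -3 -3 -3 -3 -4 -6 -7 -8 | B 145 145 145 145 146 146 144 140 131 121 115 117 124 130 133 134 134
top x- G-R 0 -0 -1 -3 -5 -7 -8 -9 -9 -9 -9 -9 -9 -9 -9 -9 -9 | B 134 131 125 120 117 118 125 132 135 136 136 136 136 136 136 136 136
top y+ G-R -1 -1 -1 -2 -3 -4 -6 -8 -8 -9 -9 -9 -9 -8 -8 -8 -8 | B 134 126 117 103 87 78 93 109 120 126 131 132 132 131 131 131 131
top y- G-R -2 -1 -1 -1 -1 -1 -1 -1 -1 -1 -2 -2 -3 -4 -5 -6 -8 | B 145 145 145 146 147 148 145 134 123 112 105 100 113 127 137 136 136
side x+ G-R -6 -6 -6 -6 -6 -7 -7 -6 -6 -5 -5 -5 -4 -4 -5 -6 -7 | B 155 155 155 155 156 156 156 155 152 143 128 109 95 92 102 121 139
side x- G-R -5 -4 -4 -5 -6 -9 -11 -12 -13 -13 -13 -13 -13 -13 -13 -13 -13 | B 111 91 78 73 80 100 124 144 155 160 162 163 163 162 162 163 163
side y+ G-R -3 -3 -3 -3 -3 -4 -4 -4 -4 -5 -6 -7 -9 -11 -12 -12 -12 | B 57 55 55 54 53 52 51 52 53 58 67 83 105 126 141 149 153
side y- G-R -7 -7 -7 -7 -6 -6 -6 -6 -6 -6 -6 -6 -6 -5 -5 -5 -5 | B 162 161 161 161 161 161 161 160 159 157 152 145 135 124 114 105 98
(602.4, -33
[... 1419 characters left out ...]
23 127 131 129 117 103 84 66 54 49 46 46 49 53
top y- G-R -1 -1 -1 -1 -2 -2 -3 -3 -3 -5 -6 -7 -8 -9 -9 -9 -9 | B 148 138 127 114 99 84 89 107 125 132 137 141 139 138 137 137 136
side x+ G-R -7 -6 -6 -5 -5 -4 -5 -6 -8 -10 -11 -13 -13 -14 -14 -14 -13 | B 155 151 142 127 112 105 111 128 146 160 168 171 172 172 171 171 170
side x- G-R -6 -5 -5 -6 -6 -6 -6 -5 -5 -4 -3 -3 -3 -4 -6 -7 -9 | B 150 143 135 135 142 149 149 137 115 90 69 56 52 57 69 85 105
side y+ G-R -4 -4 -3 -3 -3 -3 -3 -3 -2 -2 -2 -2 -2 -2 -2 -2 -2 | B 84 74 66 61 57 56 56 56 55 52 49 46 42 40 38 37 36
side y- G-R -7 -7 -7 -7 -6 -6 -6 -6 -5 -5 -5 -4 -4 -5 -5 -6 -6 | B 162 161 160 158 154 150 144 136 128 120 113 106 102 99 100 103 111
```

The profiles show the outline sits at the raised-field level (z+8), which explains the disagreement between cameras. I'll refit with dark-line (ridge) scores at that height.

```bash
cat > rid.py <<'E'
from h import *
def ridge(c):
    b=c['img'].astype(np.float32).sum(2); r=cv2.GaussianBlur(b,(0,0),4)-cv2.GaussianBlur(b,(0,0),.8); return np.clip(r,-30,60)
M['rim']=lambda z:rect(-52,52,-67,67,z+8)
def mod(zf,full=True):
    L=rect(-51.5,51.5,-66.5,66.5,zf+8)
    if full:
        L+=rect(-22,22,-36,36,zf+8)
        for a in(1,-1):
            for b in(1,-1): L+=[(a*27.5,b*42.5,zf+8,a*27.5,b*64.5,zf+8),(a*27.5,b*42.5,zf+8,a*49.5,b*42.5,zf+8)]
    return L
def rfit(C,x0,zf,dz=0,r=7,full=True):
    P=pts(mod(zf,full)); 
    def run(cs):
        G=[ridge(c) for c in cs]
        f=lambda x:-np.mean([map_coordinates(g,proj(c,place(P,x,dz))[:,::-1].T,order=1).mean() for c,g in zip(cs,G)])
        b=min((f(np.add(x0,(i,j,k))),i,j,k) for i in np.arange(-r,r+1,2) for j in np.arange(-r,r+1,2) for k in(-.04,-.02,0,.02,.04))
        x1=np.add(x0,b[1:]); o=minimize(lambda v:f(x1+np.array(v)*[1,1,.01]),[0,0,0],method='Nelder-Mead',options=dict(initial_simplex=[[-1,-1,-1],[2,0,0],[0,2,0],[0,0,2]]))
        return (x1+o.x*[1,1,.01]).round(2).tolist(),round(float(-o.fun),1)
    return run(C),run(C[:1]),run(C[1:])
E
python3 - <<'E'
from rid import *
C=shots(); D=[('lid',(615.7,-163.2,.002),11),('box1',(602.5,-334.1,.12),56),('box2',(464.6,-345.8,-.02),56)]; I=[]
for n,x,zf in D:
    r=rfit(C,x,zf); print(n,*r); print('  outline',*rfit(C,x,zf,full=False)); M[n]=mod(zf); I.append((n,r[0][0],0))
draw(C,I,'pics/c.png',[(370,185,131,105,3),(298,105,146,105,2.7)])
E
```

```text
lid ([616.69, -163.22, 0.01], 31.2) ([616.31, -163.41, 0.0], 28.1) ([617.0, -163.01, 0.01], 34.8)
  outline ([615.73, -163.11, 0.0], 47.9) ([615.72, -163.19, -0.0], 41.7) ([616.09, -162.54, 0.02], 54.8)
box1 ([604.26, -333.34, 0.13], 30.4) ([604.15, -333.41, 0.13], 29.0) ([604.56, -333.41, 0.13], 31.9)
  outline ([603.57, -332.79, 0.13], 47.9) ([603.42, -332.61, 0.12], 43.2) ([603.54, -333.2, 0.14], 52.9)
box2 ([465.79, -345.74, -0.01], 27.0) ([466.52, -346.12, -0.03], 22.6) ([465.54, -345.72, -0.01], 31.9)
  outline ([464.85, -345.21, -0.01], 42.5) ([464.61, -345.2, -0.02], 31.6) ([464.88, -344.99, -0.02], 53.5)
```

View pics/c.png

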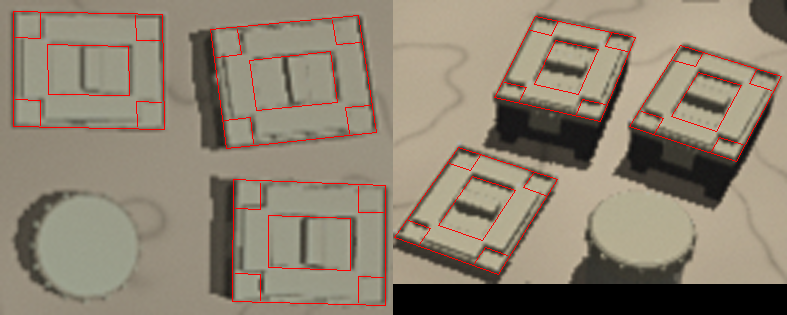

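The overlay matches in both cameras and they agree within 1 mm: lid (615.7,-163.1), box1 (603.5,-332.8, 0.13), box2 (464.8,-345.2, -0.015). Next is the lid.

```bash
cat >> h.py <<'E'
LID=(615.7,-163.1,.002); B1=(603.5,-332.8,.13); B2=(464.8,-345.2,-.015); TUB=(483.8,24.8,-.225)
E
python3 - <<'E'
from h import *
L=LID[:2]; y=np.pi+.002
plan([[((400,250,230),2.98,0,-.37,5)],[((530,0,200),3.06,0,-.37,5)],[((*L,150),y,0,-.37,5)],[((*L,60),y,0,-.37,2),((*L,20),y,0,-.37,1),((*L,13.5),y,0,-.37,2)]],True)
E
```

```text
CALL 5x[[0.0, 0.0, -4.7],[-0.2193, -0.1823, 0.0203],-0.37]
CALL 5x[[0.0, 0.0, -4.6],[-0.1685, -0.2258, 0.03],-0.37]
CALL 5x[[0.0, 0.0, -4.8],[-0.0987, -0.1556, 0.05],-0.37]
CALL 2x[[0.0, 0.0, 0.0],[0.0, 0.0, 0.09],-0.37] 1x[[0.0, 0.0, 0.0],[0.0, 0.0, 0.13],-0.37] 2x[[0.0, 0.0, 0.0],[0.0, 0.0, 0.1365],-0.37]
```

Emit:
move_arm([
  [[0,0,-4.7],[-0.2193,-0.1823,0.0203],-0.37],
  [[0,0,-4.7],[-0.2193,-0.1823,0.0203],-0.37],
  [[0,0,-4.7],[-0.2193,-0.1823,0.0203],-0.37],
  [[0,0,-4.7],[-0.2193,-0.1823,0.0203],-0.37],
  [[0,0,-4.7],[-0.2193,-0.1823,0.0203],-0.37],
])

```text
t: 35.5
eef_pos: [400.9, 247.9, 230.2]
tcp_rot: [3.141, 0.0, 2.979]
ft_force: [-0.6, 0.8, 0.6]
opening: 0.316
grip_force: 0.0
```

Emit:
move_arm([
  [[0,0,-4.6],[-0.1685,-0.2258,0.03],-0.37],
  [[0,0,-4.6],[-0.1685,-0.2258,0.03],-0.37],
  [[0,0,-4.6],[-0.1685,-0.2258,0.03],-0.37],
  [[0,0,-4.6],[-0.1685,-0.2258,0.03],-0.37],
  [[0,0,-4.6],[-0.1685,-0.2258,0.03],-0.37],
])

```text
t: 36.12
eef_pos: [530.7, -2.6, 199.6]
tcp_rot: [3.141, 0.0, 3.059]
ft_force: [0.4, 0.9, -0.7]
opening: 0.318
grip_force: 0.0
```

Emit:
move_arm([
  [[0,0,-4.8],[-0.0987,-0.1556,0.05],-0.37],
  [[0,0,-4.8],[-0.0987,-0.1556,0.05],-0.37],
  [[0,0,-4.8],[-0.0987,-0.1556,0.05],-0.37],
  [[0,0,-4.8],[-0.0987,-0.1556,0.05],-0.37],
  [[0,0,-4.8],[-0.0987,-0.1556,0.05],-0.37],
])

```text
t: 36.75
eef_pos: [615.2, -162.5, 149.7]
tcp_rot: [3.141, -0.001, -3.139]
ft_force: [0.7, 1.4, 0.1]
opening: 0.318
grip_force: 0.0
```

Emit:
move_arm([
  [[0,0,0],[0,0,0],-0.37],
  [[0,0,0],[0,0,0],-0.37],
  [[0,0,0],[0,0,0],-0.37],
])

```text
t: 37.12
eef_pos: [615.8, -161.3, 150.6]
tcp_rot: [3.141, 0.001, -3.136]
ft_force: [-0.2, -0.9, 0.3]
opening: 0.313
grip_force: 0.0
```

```bash
python3 - <<'E'
from rid import *
C=shots()
print(*rfit(C,LID,11),*rfit(C,LID,11,full=False)); print(readout.state()['eef_pos'],readout.state()['tcp_rot'])
for x in(B1,B2): print(*rfit(C[:1],x,56,full=False)[:1])
y=np.pi+.002; L=LID[:2]
plan([[((*L,60),y,0,-.37,2),((*L,20),y,0,-.37,1),((*L,13.5),y,0,-.37,2)],[((*L,13.5),y,0,-1,4)],[((*L,70),y,0,-1,3)]],True)
E
```

```text
([616.86, -164.48, -0.01], 11.8) ([608.38, -171.13, 0.07], 6.5) ([617.09, -162.34, 0.0], 22.9) ([616.04, -158.31, 0.01], 15.5) ([617.24, -167.08, -0.1], 7.1) ([616.46, -159.1, 0.01], 32.2)
[ 615.78926925 -161.56466665  150.38820298] [ 3.14114055e+00  6.34455553e-04 -3.13664433e+00]
([604.3, -333.52, 0.11], 26.6)
([464.86, -345.43, -0.03], 21.1)
CALL 2x[[0.0, 0.0, 0.2],[0.0002, -0.0016, 0.0904],-0.37] 1x[[0.0, 0.0, 0.2],[0.0002, -0.0016, 0.1304],-0.37] 2x[[0.0, 0.0, 0.2],[0.0002, -0.0016, 0.1369],-0.37]
CALL 4x[[0.0, 0.0, 0.0],[0.0, 0.0, 0.0],-1]
CALL 3x[[0.0, 0.0, 0.0],[0.0, 0.0, -0.0565],-1]
  return _methods._mean(a, axis=axis, dtype=dtype,
  ret = ret.dtype.type(ret / rcount)
```

Emit:
move_arm([
  [[0,0,0.2],[0.0002,-0.0016,0.0904],-0.37],
  [[0,0,0.2],[0.0002,-0.0016,0.0904],-0.37],
  [[0,0,0.2],[0.0002,-0.0016,0.125],-0.37],
  [[0,0,0.2],[0.0002,-0.0016,0.1369],-0.37],
  [[0,0,0.2],[0.0002,-0.0016,0.1369],-0.37],
])

```text
t: 37.85
eef_pos: [615.7, -163.4, 13.2]
tcp_rot: [3.141, 0.0, -3.141]
ft_force: [-0.1, 0.3, 0.7]
opening: 0.314
grip_force: 0.0
```

Emit:
move_arm([
  [[0,0,0],[0,0,0],-1],
  [[0,0,0],[0,0,0],-1],
  [[0,0,0],[0,0,0],-1],
  [[0,0,0],[0,0,0],-1],
])

```text
t: 38.35
eef_pos: [616.0, -163.7, 14.0]
tcp_rot: [-3.142, 0.002, -3.141]
ft_force: [-0.5, -0.1, 5.9]
opening: 0.163
grip_force: 30.0
```

Emit:
move_arm([
  [[0,0,0],[0,0,-0.03],-1],
  [[0,0,0],[0,0,-0.0565],-1],
  [[0,0,0],[0,0,-0.0565],-1],
  [[0,0,0],[0,0,-0.0565],-1],
])

```text
t: 38.85
eef_pos: [615.0, -163.3, 68.8]
tcp_rot: [3.141, -0.001, -3.141]
ft_force: [-0.5, -0.6, -1.0]
opening: 0.161
grip_force: 30.0
```

```bash
python3 - <<'E'
from rid import *
C=shots(); s=readout.state(); p=s['eef_pos']; print(p,s['tcp_rot'],s['opening'],s['grip_force'],s['ft_force'])
print(*rfit(C,(p[0],p[1],.002),11,dz=p[2]-13,full=False))
T=TUB[:2]; y=np.pi+TUB[2]
plan([[((*p[:2],130),y+.2,0,-1,2),((*T,130),y,0,-1,3)],[((*T,130),y,0,-1,4)]],True)
E
```

```text
[ 614.98070356 -163.2887752    68.41519761] [ 3.14028273e+00 -1.60218996e-03 -3.14073466e+00] 0.16560439117124265 29.999624490737915 [ 0.21267452 -0.06701164 -1.7724945 ]
([614.26, -157.48, 0.0], 17.5) ([620.36, -155.11, -0.03], 11.9) ([614.66, -173.21, -0.01], 29.5)
CALL 2x[[0.1, -0.1, 1.5],[0.0001, 0.0001, -0.0616],-1] 3x[[0.1, -0.1, 12.9],[0.1311, 0.1883, -0.0611],-1]
CALL 4x[[0.0, 0.0, 0.0],[0.0, 0.0, 0.0],-1]
```

Emit:
move_arm([
  [[0,0,0],[0,0,-0.0616],-1],
  [[0.1,-0.1,12.9],[0.1311,0.1883,-0.0616],-1],
  [[0.1,-0.1,12.9],[0.1311,0.1883,-0.0616],-1],
  [[0.1,-0.1,12.9],[0.1311,0.1883,-0.0616],-1],
  [[0.1,-0.1,12.9],[0.1311,0.1883,-0.0616],-1],
])

```text
t: 39.58
eef_pos: [482.2, 26.4, 130.7]
tcp_rot: [-3.141, 0.0, 2.918]
ft_force: [0.8, -0.6, -2.1]
opening: 0.163
grip_force: 30.0
```

Emit:
move_arm([
  [[0.0,0,0],[0,0,0],-1],
  [[0,0,0],[0,0,0],-1],
  [[0,0,0],[0,0,0],-1],
  [[0,0,0],[0,0,0],-1],
])

```text
t: 40.08
eef_pos: [484.6, 24.0, 131.1]
tcp_rot: [-3.141, 0.002, 2.916]
ft_force: [-0.7, 0.2, -1.5]
opening: 0.167
grip_force: 30.0
```

```bash
python3 - <<'E'
from rid import *
C=shots(); s=readout.state(); p=s['eef_pos']; print(p,s['tcp_rot'],s['opening'],s['ft_force'])
for x0 in ((p[0],p[1],-.225),): print(rfit(C,x0,11,dz=p[2]-13,full=False)[2])
print(fit(C[1:],'tub',TUB,0,6,.05))
draw(C[1:],[('tub',TUB,0)],'pics/d.png',[(280,190,140,110,4)])
T=TUB[:2]; y=np.pi+TUB[2]
plan([[((*T,100),y,0,-1,2),((*T,93),y,0,-1,3)]],True)
E
```

```text
[484.45429756  24.16423376 131.19776307] [-3.14064658e+00  1.83983022e-03  2.91654825e+00] 0.1645367936325202 [-0.04744397  0.21646148 -1.76754348]
([480.12, 32.76, -0.3], 21.7)
(array([ 4.86874558e+02,  2.19474953e+01, -2.07456570e-01]), np.float64(0.22491376101970673))
CALL 2x[[-0.1, 0.1, 0.0],[0.0008, 0.0005, 0.0312],-1] 3x[[-0.1, 0.1, 0.0],[0.0008, 0.0005, 0.0382],-1]
```

View pics/d.png

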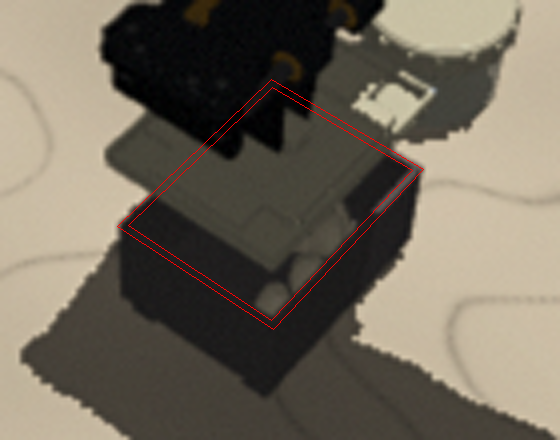

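The tub outline matches well and the lid is held parallel above it. Lowering with a force check.

Emit:
move_arm([
  [[-0.1,0.1,0],[0.0008,0.0005,0.03],-1],
  [[-0.1,0.1,0],[0.0008,0.0005,0.036],-1],
  [[-0.1,0.1,0],[0.0008,0.0005,0.038],-1],
  [[-0.1,0.1,0],[0.0008,0.0005,0.038],-1],
  [[-0.1,0.1,0],[0.0008,0.0005,0.038],-1],
])

```text
t: 40.8
eef_pos: [483.9, 25.2, 93.9]
tcp_rot: [3.141, 0.001, 2.917]
ft_force: [0.5, -0.8, -1.0]
opening: 0.167
grip_force: 30.0
```

Emit:
move_arm([
  [[0,0,0],[0,0,0.002],-1],
  [[0,0,0],[0,0,0.004],-1],
  [[0,0,0],[0,0,0.006],-1],
  [[0,0,0],[0,0,0.007],-1],
  [[0,0,0],[0,0,0.007],-1],
])

```text
t: 41.42
eef_pos: [483.6, 25.3, 86.3]
tcp_rot: [3.141, 0.0, 2.917]
ft_force: [0.3, 0.8, -1.7]
opening: 0.166
grip_force: 30.0
```

Emit:
move_arm([
  [[0,0,0],[0,0,0.001],-1],
  [[0,0,0],[0,0,0.002],-1],
  [[0,0,0],[0,0,0.002],-1],
  [[0,0,0],[0,0,0.002],-0.37],
  [[0,0,0],[0,0,0.002],-0.37],
])

```text
t: 42.05
eef_pos: [483.8, 25.2, 84.4]
tcp_rot: [3.141, 0.0, 2.917]
ft_force: [0.2, -0.9, -0.5]
opening: 0.292
grip_force: 0.0
```

Emit:
move_arm([
  [[0,0,0],[0,0,0],-0.37],
  [[0,0,0],[0,0,-0.03],-0.37],
  [[0,0,0],[0,0,-0.085],-0.37],
  [[0,0,0],[0,0,-0.085],-0.37],
  [[0,0,0],[0,0,-0.085],-0.37],
])

```text
t: 42.68
eef_pos: [483.3, 25.2, 168.9]
tcp_rot: [3.141, 0.0, 2.917]
ft_force: [-0.2, -0.3, -0.0]
opening: 0.312
grip_force: 0.0
```

```bash
python3 - <<'E'
from rid import *
C=shots(); s=readout.state(); p=s['eef_pos']; print(p,s['joints'].round(2))
print(rfit(C,TUB,11,dz=71,full=False))
for x in(B1,B2): print(rfit(C[:1],x,56,full=False)[0])
k=B1; y=np.pi+.13
plan([[((540,-150,200),3.05,0,-.37,5)],[((*k[:2],200),y,0,-.37,5)],[((*k[:2],200),y,0,-.37,4)]],True)
E
```

```text
[483.07994452  25.23176914 168.21060881] [-0.08  0.35  1.95  0.    0.84 -1.43]
(([482.27, 34.56, -0.18], 16.8), ([493.01, 22.46, -0.27], 5.5), ([482.16, 34.65, -0.18], 37.9))
([603.42, -332.61, 0.12], 44.1)
([464.6, -345.2, -0.02], 32.2)
CALL 5x[[0.0, -0.1, -7.6],[-0.0944, -0.1582, -0.032],-0.37]
CALL 5x[[0.0, 0.0, -12.7],[-0.08, -0.1762, 0.0],-0.37]
CALL 4x[[0.0, 0.0, 0.0],[0.0, 0.0, 0.0],-0.37]
  return _methods._mean(a, axis=axis, dtype=dtype,
  ret = ret.dtype.type(ret / rcount)
```

Emit:
move_arm([
  [[0,-0.1,-7.6],[-0.0944,-0.1582,-0.032],-0.37],
  [[0,-0.1,-7.6],[-0.0944,-0.1582,-0.032],-0.37],
  [[0,-0.1,-7.6],[-0.0944,-0.1582,-0.032],-0.37],
  [[0,-0.1,-7.6],[-0.0944,-0.1582,-0.032],-0.37],
  [[0,-0.1,-7.6],[-0.0944,-0.1582,-0.032],-0.37],
])

```text
t: 43.4
eef_pos: [539.8, -149.7, 199.8]
tcp_rot: [3.14, -0.0, 3.049]
ft_force: [-0.6, 0.4, 0.4]
opening: 0.312
grip_force: 0.0
```

Emit:
move_arm([
  [[0,0,-12.7],[-0.08,-0.1762,0],-0.37],
  [[0,0,-12.7],[-0.08,-0.1762,0],-0.37],
  [[0,0,-12.7],[-0.08,-0.1762,0],-0.37],
  [[0,0,-12.7],[-0.08,-0.1762,0],-0.37],
  [[0,0,-12.7],[-0.08,-0.1762,0],-0.37],
])

```text
t: 44.02
eef_pos: [603.8, -331.3, 200.3]
tcp_rot: [3.14, 0.001, -3.011]
ft_force: [-0.1, 0.4, -0.2]
opening: 0.314
grip_force: 0.0
```

Emit:
move_arm([
  [[0,0,0],[0,0,0],-0.37],
  [[0,0,0],[0,0,0],-0.37],
  [[0,0,0],[0,0,0],-0.37],
  [[0,0,0],[0,0,0],-0.37],
])

```text
t: 44.52
eef_pos: [604.1, -332.5, 201.5]
tcp_rot: [3.142, 0.002, -3.011]
ft_force: [0.1, -0.1, -0.1]
opening: 0.315
grip_force: 0.0
```

```bash
python3 -W ignore - <<'E'
from rid import *
C=shots(); s=readout.state(); p=s['eef_pos']; print(p,s['joints'].round(2))
for dz in (71,74,78): print('lid',dz,*rfit(C,TUB,11,dz=dz,full=False))
print('b1',rfit(C,B1,56,full=False)); print('b2',rfit(C,B2,56,full=False))
M['l']=mod(11); M['b']=mod(56)
draw(C,[('l',TUB,71),('b',B1,0),('b',B2,0)],'pics/e.png',[(270,185,230,115,1.7),(298,105,146,175,2.7)])
k=B1; y=np.pi+.13
plan([[((*k[:2],100),y,0,-.37,2),((*k[:2],65),y,0,-.37,1),((*k[:2],58.5),y,0,-.37,2)],[((*k[:2],58.5),y,0,-1,5)],[((*k[:2],80),y,0,-1,1),((*k[:2],200),y,0,-1,4)]],True)
E
```

```text
[ 604.02547481 -332.75735073  201.36309705] [-0.6   0.6   1.4   0.    1.14 -2.3 ]
lid 71 ([483.56, 32.5, -0.24], 25.8) ([484.32, 31.42, -0.23], 23.8) ([482.83, 33.1, -0.23], 30.2)
lid 74 ([482.72, 33.74, -0.25], 24.3) ([484.06, 31.56, -0.23], 23.6) ([481.82, 35.26, -0.23], 32.1)
lid 78 ([481.49, 35.89, -0.25], 20.1) ([483.47, 31.01, -0.24], 23.3) ([477.06, 22.61, -0.22], 25.7)
b1 (([603.57, -329.32, 0.12], 28.3), ([603.35, -329.86, 0.08], 17.1), ([600.73, -321.88, 0.16], 45.9))
b2 (([464.82, -344.44, -0.01], 31.1), ([451.48, -335.01, -0.23], 12.3), ([465.0, -344.75, -0.01], 52.3))
CALL 2x[[0.0, 0.1, 0.0],[0.0008, 0.0, 0.1014],-0.37] 1x[[0.0, 0.1, 0.0],[0.0008, 0.0, 0.1364],-0.37] 2x[[0.0, 0.1, 0.0],[0.0009, 0.0, 0.1429],-0.37]
CALL 5x[[0.0, 0.0, 0.0],[0.0, 0.0, 0.0],-1]
CALL 1x[[0.0, 0.0, 0.0],[0.0, 0.0, -0.0215],-1] 4x[[0.0, 0.0, 0.0],[0.0, 0.0, -0.1415],-1]
```

View pics/e.png

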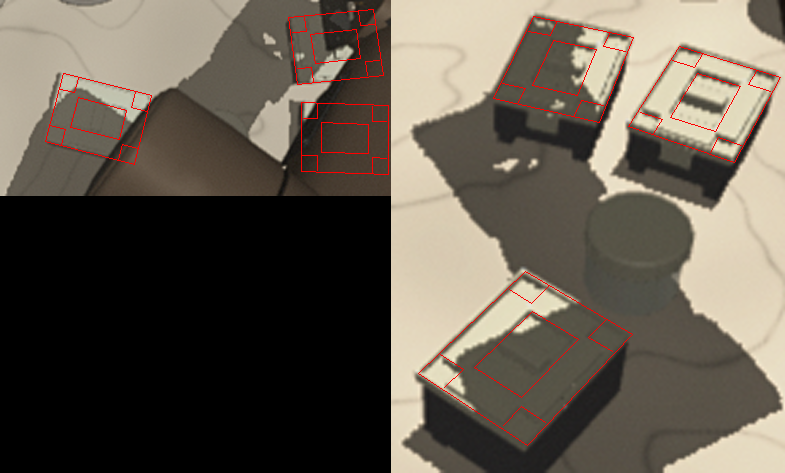

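The side view shows the lid seated on the tub, matching the model, and both boxes undisturbed. Next I'll grasp box1.

Emit:
move_arm([
  [[0,0.1,0],[0.0008,0,0.1014],-0.37],
  [[0,0.1,0],[0.0008,0,0.1014],-0.37],
  [[0,0.1,0],[0.0008,0,0.13],-0.37],
  [[0,0.1,0],[0.0009,0,0.1429],-0.37],
  [[0,0.1,0],[0.0009,0,0.1429],-0.37],
])

```text
t: 45.25
eef_pos: [603.6, -333.0, 58.4]
tcp_rot: [3.141, 0.0, -3.012]
ft_force: [0.4, -0.2, 0.6]
opening: 0.311
grip_force: 0.0
```

Emit:
move_arm([
  [[0,0,0],[0,0,0],-0.37],
  [[0,0,0],[0,0,0],-1],
  [[0,0,0],[0,0,0],-1],
  [[0,0,0],[0,0,0],-1],
  [[0,0,0],[0,0,0],-1],
])

```text
t: 45.88
eef_pos: [603.9, -333.5, 59.2]
tcp_rot: [-3.14, 0.002, -3.012]
ft_force: [0.0, -3.0, 5.7]
opening: 0.161
grip_force: 30.0
```

Emit:
move_arm([
  [[0,0,0],[0,0,-0.02],-1],
  [[0,0,0],[0,0,-0.05],-1],
  [[0,0,0],[0,0,-0.1415],-1],
  [[0,0,0],[0,0,-0.1415],-1],
  [[0,0,0],[0,0,-0.1415],-1],
])

```text
t: 46.5
eef_pos: [603.8, -332.9, 202.7]
tcp_rot: [-3.139, 0.003, -3.011]
ft_force: [0.7, 0.0, -3.2]
opening: 0.166
grip_force: 30.0
```

```bash
python3 -W ignore - <<'E'
from rid import *
T=(483.8,25.2); y=np.pi+TUB[2]; k=B1
s=readout.state();print(s['eef_pos'],s['tcp_rot'],s['ft_force'],s['opening'],s['moment'])
m=(540,-150)
plan([[((*m,200),3.1,0,-1,5)],[((*T,200),y,0,-1,5)],[((*T,200),y,0,-1,4)]])
E
```

```text
[ 603.83380673 -332.87002976  202.66342321] [-3.13946325  0.00337601 -3.01124307] [ 0.74000462  0.04831971 -3.20907731] 0.16640008886035373 [ 0.02443628  0.03452891 -0.04160622]
CALL 5x[[0.0, 0.0, 9.8],[0.0393, 0.1895, 0.0],-1]
CALL 5x[[0.0, 0.0, 10.5],[0.0634, 0.1727, 0.0],-1]
CALL 4x[[0.0, 0.0, 0.0],[0.0, 0.0, 0.0],-1]
```

Emit:
move_arm([
  [[0,0,9.8],[0.0393,0.1895,0],-1],
  [[0,0,9.8],[0.0393,0.1895,0],-1],
  [[0,0,9.8],[0.0393,0.1895,0],-1],
  [[0,0,9.8],[0.0393,0.1895,0],-1],
  [[0,0,9.8],[0.0393,0.1895,0],-1],
])

```text
t: 47.12
eef_pos: [539.6, -149.7, 199.1]
tcp_rot: [3.141, -0.001, 3.102]
ft_force: [-0.5, -0.5, -3.0]
opening: 0.167
grip_force: 30.0
```

Emit:
move_arm([
  [[0,0,10.5],[0.0634,0.1727,0],-1],
  [[0,0,10.5],[0.0634,0.1727,0],-1],
  [[0,0,10.5],[0.0634,0.1727,0],-1],
  [[0,0,10.5],[0.0634,0.1727,0],-1],
  [[0,0,10.5],[0.0634,0.1727,0],-1],
])

```text
t: 47.75
eef_pos: [484.3, 24.3, 199.6]
tcp_rot: [3.141, 0.0, 2.917]
ft_force: [0.5, 0.3, -3.6]
opening: 0.162
grip_force: 30.0
```

Emit:
move_arm([
  [[0,0,0],[0,0,0],-1],
  [[0,0,0],[0,0,0],-1],
  [[0,0,0],[0,0,0],-1],
  [[0,0,0],[0,0,0],-1],
])

```text
t: 48.25
eef_pos: [483.6, 24.8, 199.9]
tcp_rot: [3.141, 0.0, 2.917]
ft_force: [0.1, -0.0, -3.7]
opening: 0.166
grip_force: 30.0
```

```bash
python3 -W ignore - <<'E'
from rid import *
s=readout.state();p=s['eef_pos'];print(p,s['tcp_rot'],s['ft_force'],s['moment'])
C=shots()
print('held',rfit(C,(p[0],p[1],-.225),56,dz=p[2]-59,full=False)[2])
T=(483.8,25.2); y=np.pi+TUB[2]
plan([[((*T,165),y,0,-1,2),((*T,155),y,0,-1,3)],[((*T,z),y,0,-1,1) for z in(151,147,144,141.5,141.5)]],True)
E
```

```text
[483.63139804  24.77618758 199.89772417] [3.14126055e+00 3.15982114e-04 2.91691177e+00] [ 0.1261222  -0.03205817 -3.68070063] [ 0.02273402 -0.04764399  0.02308244]
held ([480.75, 35.65, -0.18], 27.6)
CALL 2x[[0.0, 0.0, 0.0],[-0.0001, 0.0003, 0.035],-1] 3x[[0.0, 0.0, 0.0],[-0.0001, 0.0003, 0.045],-1]
CALL 1x[[0.0, 0.0, 0.0],[0.0, 0.0, 0.004],-1] 1x[[0.0, 0.0, 0.0],[0.0, 0.0, 0.008],-1] 1x[[0.0, 0.0, 0.0],[0.0, 0.0, 0.011],-1] 1x[[0.0, 0.0, 0.0],[0.0, 0.0, 0.0135],-1] 1x[[0.0, 0.0, 0.0],[0.0, 0.0, 0.0135],-1]
```

Emit:
move_arm([
  [[0,0,0],[-0.0001,0.0003,0.035],-1],
  [[0,0,0],[-0.0001,0.0003,0.04],-1],
  [[0,0,0],[-0.0001,0.0003,0.045],-1],
  [[0,0,0],[-0.0001,0.0003,0.045],-1],
  [[0,0,0],[-0.0001,0.0003,0.045],-1],
])

```text
t: 48.98
eef_pos: [484.1, 25.3, 155.6]
tcp_rot: [3.141, 0.001, 2.917]
ft_force: [0.1, -0.0, -3.2]
opening: 0.164
grip_force: 30.0
```

Emit:
move_arm([
  [[0,0,0],[0,0,0.002],-1],
  [[0,0,0],[0,0,0.004],-1],
  [[0,0,0],[0,0,0.006],-1],
  [[0,0,0],[0,0,0.008],-1],
  [[0,0,0],[0,0,0.009],-1],
])

```text
t: 49.6
eef_pos: [483.7, 25.3, 145.8]
tcp_rot: [3.141, 0.0, 2.917]
ft_force: [-0.2, 0.1, -2.7]
opening: 0.167
grip_force: 30.0
```

Emit:
move_arm([
  [[0,0,0],[0,0,0.001],-1],
  [[0,0,0],[0,0,0.002],-1],
  [[0,0,0],[0,0,0.003],-1],
  [[0,0,0],[0,0,0.0045],-1],
  [[0,0,0],[0,0,0.0045],-1],
])

```text
t: 50.22
eef_pos: [483.7, 25.3, 141.3]
tcp_rot: [3.141, 0.0, 2.917]
ft_force: [1.1, -0.0, -2.2]
opening: 0.164
grip_force: 30.0
```

Emit:
move_arm([
  [[0,0,0],[0,0,0.0005],-1],
  [[0,0,0],[0,0,0.0005],-0.37],
  [[0,0,0],[0,0,0.0005],-0.37],
  [[0,0,0],[0,0,0.0005],-0.37],
  [[0,0,0],[0,0,0.0005],-0.37],
])

```text
t: 50.85
eef_pos: [483.8, 25.3, 140.9]
tcp_rot: [3.141, 0.0, 2.917]
ft_force: [-1.1, -0.4, -0.0]
opening: 0.315
grip_force: 0.0
```

Emit:
move_arm([
  [[0,0,0],[0,0,-0.02],-0.37],
  [[0,0,0],[0,0,-0.08],-0.37],
  [[0,0,0],[0,0,-0.08],-0.37],
  [[0,0,0],[0,0,-0.08],-0.37],
])

```text
t: 51.35
eef_pos: [483.4, 25.3, 220.6]
tcp_rot: [3.141, 0.0, 2.917]
ft_force: [0.1, -0.5, 0.2]
opening: 0.319
grip_force: 0.0
```

```bash
python3 -W ignore - <<'E'
from rid import *
print(readout.state()['eef_pos'])
plan([[((480,-150,215),3.02,0,-.37,5)],[((*B2[:2],200),np.pi-.015,0,-.37,5)],[((*B2[:2],200),np.pi-.015,0,-.37,4)]],True)
E
```

```text
[483.42387753  25.3234139  220.58350569]
CALL 5x[[0.0, 0.0, -5.9],[-0.0356, -0.1717, 0.0055],-0.37]
CALL 5x[[0.0, 0.0, -6.1],[-0.0086, -0.1956, 0.015],-0.37]
CALL 4x[[0.0, 0.0, 0.0],[0.0, 0.0, 0.0],-0.37]
```

Emit:
move_arm([
  [[0,0,-5.9],[-0.0356,-0.1717,0.0055],-0.37],
  [[0,0,-5.9],[-0.0356,-0.1717,0.0055],-0.37],
  [[0,0,-5.9],[-0.0356,-0.1717,0.0055],-0.37],
  [[0,0,-5.9],[-0.0356,-0.1717,0.0055],-0.37],
  [[0,0,-5.9],[-0.0356,-0.1717,0.0055],-0.37],
])

```text
t: 51.98
eef_pos: [479.8, -149.6, 214.3]
tcp_rot: [3.14, -0.002, 3.02]
ft_force: [-0.3, 0.3, 0.0]
opening: 0.314
grip_force: 0.0
```

```bash
python3 -W ignore - <<'E'
from rid import *
C=shots()
print('b2',rfit(C,B2,56,full=False)); print('b1',rfit(C,(483.8,25.2,-.225),56,dz=82,full=False),rfit(C,(483.8,25.2,-.225),56,dz=82))
s=readout.state(); print(s['eef_pos'],s['joints'].round(2))
E
```

```text
b2 (([464.65, -345.27, -0.02], 27.8), ([465.62, -345.17, -0.04], 17.0), ([464.63, -344.93, -0.02], 38.8))
b1 (([481.9, 30.29, -0.22], 37.0), ([482.11, 31.15, -0.21], 27.0), ([481.82, 30.04, -0.23], 47.3)) (([482.8, 29.45, -0.23], 22.0), ([482.63, 28.77, -0.23], 14.7), ([482.74, 29.71, -0.23], 29.7))
[ 480.11166501 -148.89666792  214.90462944] [-0.43  0.32  1.85  0.    0.97 -1.88]
```

```bash
python3 -W ignore - <<'E'
from prof import *
C=shots()
prof(C,(483.8,25.2,-.225),146,rng=np.arange(-12,13))
print(fit(C,'tub',TUB,0,8,.05), fit(C[1:],'tub',TUB,0,8,.05))
c=C[0]; E
E
```

```text
top x+ G-R -0 -0 -0 -0 -0 -1 -1 -1 -1 -0 -0 -0 -2 -3 -5 -7 -8 -8 -8 -8 -8 -8 -8 -8 -8 | B 159 159 159 159 159 157 154 151 147 142 143 146 148 148 147 144 141 139 139 140 140 140 140 140 140
top x- G-R 2 1 1 1 0 0 0 0 1 1 1 1 0 -1 -3 -5 -6 -7 -7 -7 -7 -7 -7 -7 -7 | B 148 147 144 140 138 136 135 138 140 139 134 125 111 95 84 81 88 98 105 109 109 109 108 108 108
top y+ G-R 1 1 1 1 0 0 -0 0 1 1 1 1 0 -1 -2 -4 -5 -5 -6 -6 -6 -6 -6 -7 -8 | B 170 170 170 170 169 164 157 156 159 161 162 160 150 132 113 97 86 81 80 80 80 82 89 104 125
top y- G-R -3 -3 -4 -3 -3 -3 -3 -3 -3 -4 -4 -4 -5 -5 -5 -5 -5 -5 -5 -5 -5 -5 -5 -5 -5 | B 86 85 85 85 84 84 83 83 83 82 82 82 81 79 78 78 78 78 78 78 78 79 79 79 79
side x+ G-R -6 -6 -6 -6 -6 -6 -5 -5 -4 -3 -3 -4 -6 -7 -9 -11 -12 -13 -13 -13 -13 -13 -13 -13 -13 | B 163 163 163 164 164 162 154 135 108 86 84 100 127 152 168 174 175 175 174 174 174 173 173 173 173
side x- G-R -6 -6 -5 -5 -5 -4 -4 -5 -5 -5 -5 -4 -3 -3 -2 -1 -1 -1 -1 -1 -1 -1 -1 -1 -1 | B 148 146 142 129 110 100 105 121 131 125 106 86 72 61 49 39 33 31 32 33 34 34 35 36 38
side y+ G-R -7 -8 -7 -7 -7 -7 -6 -6 -5 -6 -6 -6 -5 -4 -3 -2 -3 -3 -3 -2 -2 -2 -2 -2 -2 | B 182 183 183 181 176 163 145 132 133 145 154 145 120 92 73 64 62 62 60 55 51 48 48 49 51
side y- G-R -2 -2 -3 -3 -3 -3 -2 -2 -2 -3 -3 -3 -4 -4 -5 -5 -6 -6 -6 -6 -5 -5 -5 -5 -5 | B 66 66 65 65 64 62 61 60 61 62 65 70 74 78 81 83 84 84 84 84 84 84 84 84 84
(array([ 4.91443020e+02,  3.79614164e+01, -9.03649096e-02]), np.float64(0.33190491795539856)) (array([ 4.93410720e+02,  2.71426753e+01, -2.17459621e-01]), np.float64(0.3403513729572296))Traceback (most recent call last):
  File "<stdin>", line 5, in <module>
NameError: name 'E' is not defined
```

The edge profiles put box1 within about 1–1.5 mm of where I released it; the ridge fit was corrupted by the occluded -y edge. Continuing to box2, which hasn't moved.

Emit:
move_arm([
  [[0,0,-6.1],[-0.0086,-0.1956,0.015],-0.37],
  [[0,0,-6.1],[-0.0086,-0.1956,0.015],-0.37],
  [[0,0,-6.1],[-0.0086,-0.1956,0.015],-0.37],
  [[0,0,-6.1],[-0.0086,-0.1956,0.015],-0.37],
  [[0,0,-6.1],[-0.0086,-0.1956,0.015],-0.37],
])

```text
t: 52.8
eef_pos: [465.2, -344.7, 200.1]
tcp_rot: [3.141, -0.0, 3.127]
ft_force: [-0.0, 0.6, 0.7]
opening: 0.317
grip_force: 0.0
```

Emit:
move_arm([
  [[0,0,0],[0,0,0],-0.37],
  [[0,0,0],[0,0,0],-0.37],
  [[0,0,0],[0,0,0],-0.37],
  [[0,0,0],[0,0,0],-0.37],
])

```text
t: 53.3
eef_pos: [465.3, -344.9, 200.5]
tcp_rot: [3.141, 0.001, 3.127]
ft_force: [-0.5, 0.0, -0.2]
opening: 0.316
grip_force: 0.0
```

```bash
python3 -W ignore - <<'E'
from rid import *
C=shots(); s=readout.state(); print(s['eef_pos'],s['tcp_rot'],s['joints'].round(2))
print('b2',rfit(C,B2,56,full=False)); print('b1',rfit(C,(483.8,25.2,-.225),56,dz=82,full=False))
k=B2; y=np.pi-.015
plan([[((*k[:2],100),y,0,-.37,2),((*k[:2],65),y,0,-.37,1),((*k[:2],58.5),y,0,-.37,2)],[((*k[:2],58.5),y,0,-1,5)],[((*k[:2],80),y,0,-1,1),((*k[:2],250),y,0,-1,4)]],True)
E
```

```text
[ 465.19874476 -345.11122325  200.42530392] [3.14140956e+00 5.75537321e-04 3.12690717e+00] [-0.75  0.44  1.69  0.    1.01 -2.31]
b2 (([465.11, -342.8, -0.0], 29.6), ([470.25, -343.05, -0.08], 24.9), ([463.84, -335.0, 0.02], 43.7))
b1 (([481.83, 29.92, -0.21], 42.3), ([482.27, 29.84, -0.21], 32.7), ([481.49, 30.18, -0.22], 53.0))
CALL 2x[[0.0, 0.0, 0.0],[0.0005, -0.0001, 0.1004],-0.37] 1x[[0.0, 0.0, 0.0],[0.0005, -0.0001, 0.1354],-0.37] 2x[[0.0, 0.0, 0.0],[0.0005, -0.0001, 0.1419],-0.37]
CALL 5x[[0.0, 0.0, 0.0],[0.0, 0.0, 0.0],-1]
CALL 1x[[0.0, 0.0, 0.0],[0.0, 0.0, -0.0215],-1] 4x[[0.0, 0.0, 0.0],[0.0, 0.0, -0.1915],-1]
```

```bash
python3 -W ignore - <<'E'
from prof import *
from rid import rfit
C=shots()
prof(C,(483.8,25.2,-.225),146,rng=np.arange(-12,13))
print('ref b2 earlier-type profile:'); prof(C,B2,64,cams=(1,),rng=np.arange(-12,13))
def crop(c,u,v,w,h,k): return cv2.resize(c['img'][v:v+h,u:u+w,::-1],None,fx=k,fy=k,interpolation=cv2.INTER_CUBIC)
import rid
M['b']=rid.mod(56)
draw(C,[('b',(483.8,25.2,-.225),82)],'pics/f.png',[(285,215,85,80,4.5),(295,165,110,100,3.6)])
E
```

```text
top x+ G-R 1 0 0 0 0 -0 -0 -0 0 0 0 -0 -2 -4 -6 -8 -9 -9 -9 -9 -9 -9 -9 -9 -9 | B 177 177 176 176 175 173 170 167 162 157 157 160 163 166 168 168 167 166 166 166 166 166 166 166 166
top x- G-R 0 0 -0 -0 -1 -1 -1 -1 -1 -1 -2 -2 -2 -2 -3 -4 -5 -6 -6 -6 -6 -6 -6 -6 -6 | B 138 136 133 130 127 124 121 120 119 117 113 106 95 84 77 76 82 89 94 96 95 93 91 90 89
top y+ G-R 1 1 1 1 0 0 -0 0 0 1 1 1 0 -1 -2 -4 -5 -6 -6 -6 -6 -6 -6 -7 -8 | B 176 176 176 176 175 170 163 162 165 167 168 166 156 138 118 102 90 85 84 84 84 86 93 109 130
top y- G-R 3 3 3 3 3 2 2 2 2 1 0 -2 -5 -8 -9 -10 -10 -10 -9 -9 -9 -9 -9 -9 -9 | B 179 179 178 176 173 166 160 153 148 152 162 168 167 163 162 161 161 161 161 161 162 162 163 163 163
side x+ G-R -7 -7 -7 -7 -7 -7 -6 -6 -5 -4 -4 -5 -7 -8 -10 -11 -13 -13 -13 -14 -14 -14 -14 -14 -14 | B 199 200 200 201 202 199 188 164 131 104 101 120 152 180 195 199 198 196 195 195 195 195 194 194 194
side x- G-R -5 -5 -5 -5 -4 -4 -4 -4 -4 -4 -3 -3 -3 -2 -2 -2 -1 -1 -1 -1 -1 -1 -1 -1 -2 | B 136 134 130 124 117 114 115 117 115 106 93 82 74 65 54 44 38 36 37 38 39 39 40 41 44
side y+ G-R 
[... 432 characters left out ...]
-2 -3 -5 -8 -11 -13 -14 -14 -13 -13 -13 -13 -13 -13 | B 83 84 84 84 84 84 82 80 77 73 70 71 77 93 118 149 178 199 208 211 211 210 210 209 209
side x- G-R -6 -6 -6 -6 -6 -6 -6 -6 -6 -5 -4 -4 -4 -4 -5 -7 -9 -11 -13 -14 -15 -14 -14 -14 -14 | B 180 178 172 166 166 173 180 178 165 143 115 91 76 72 80 96 118 144 170 189 198 200 200 200 200
side y+ G-R -3 -3 -3 -3 -3 -3 -3 -3 -3 -3 -4 -4 -4 -4 -3 -3 -3 -3 -3 -2 -2 -2 -2 -2 -2 | B 80 79 79 78 78 76 75 74 73 72 72 72 72 73 73 71 69 65 61 57 53 50 47 46 45
side y- G-R -5 -5 -5 -6 -6 -5 -5 -5 -5 -5 -5 -5 -6 -6 -7 -8 -9 -10 -11 -12 -12 -13 -13 -13 -13 | B 148 148 148 148 148 147 144 141 137 134 131 128 127 128 133 142 154 167 180 191 200 205 207 208 209
```

View pics/f.png

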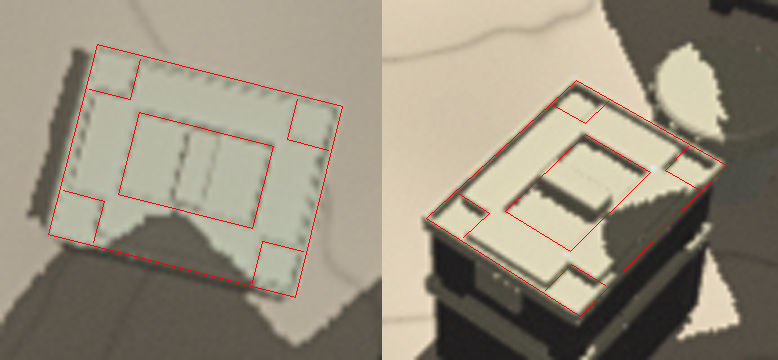

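At the expected pose, the overlay on box1 is centred. Using the inner dark lines as reference, the offset is (+2, 0) mm, so it's seated. Next I'll grasp box2.

Emit:
move_arm([
  [[0,0,0],[0.0005,0,0.1004],-0.37],
  [[0,0,0],[0.0005,0,0.1004],-0.37],
  [[0,0,0],[0.0005,0,0.13],-0.37],
  [[0,0,0],[0.0005,0,0.1419],-0.37],
  [[0,0,0],[0.0005,0,0.1419],-0.37],
])

```text
t: 54.12
eef_pos: [464.8, -345.3, 58.4]
tcp_rot: [3.141, 0.0, 3.127]
ft_force: [0.4, 0.1, -0.9]
opening: 0.319
grip_force: 0.0
```

Emit:
move_arm([
  [[0,0,0],[0,0,0],-0.37],
  [[0,0,0],[0,0,0],-1],
  [[0,0,0],[0,0,0],-1],
  [[0,0,0],[0,0,0],-1],
  [[0,0,0],[0,0,0],-1],
])

```text
t: 54.75
eef_pos: [465.2, -346.1, 59.3]
tcp_rot: [-3.14, 0.002, 3.127]
ft_force: [-0.6, -4.2, 6.1]
opening: 0.167
grip_force: 30.0
```

Emit:
move_arm([
  [[0,0,0],[0,0,-0.02],-1],
  [[0,0,0],[0,0,-0.05],-1],
  [[0,0,0],[0,0,-0.1],-1],
  [[0,0,0],[0,0,-0.15],-1],
  [[0,0,0],[0,0,-0.1915],-1],
])

```text
t: 55.38
eef_pos: [464.2, -344.5, 251.2]
tcp_rot: [3.14, -0.0, 3.127]
ft_force: [-0.2, -0.2, -5.0]
opening: 0.166
grip_force: 30.0
```

```bash
python3 -W ignore - <<'E'
from rid import *
T=(483.8,25.2); y=np.pi+TUB[2]
s=readout.state();print(s['eef_pos'],s['tcp_rot'],s['ft_force'],s['opening'],s['moment'])
plan([[((480,-160,250),3.02,0,-1,5)],[((*T,250),y,0,-1,5)],[((*T,250),y,0,-1,4)]])
E
```

```text
[ 464.19813038 -344.54492628  251.24600391] [ 3.14025453e+00 -3.12332418e-04  3.12694425e+00] [-0.19433128 -0.1702589  -4.9508494 ] 0.1664975211180665 [-0.00230364  0.01264556 -0.04843527]
CALL 5x[[0.0, 0.0, 6.1],[-0.0124, 0.1854, 0.0],-1]
CALL 5x[[0.0, 0.0, 5.9],[0.0187, 0.1843, 0.0],-1]
CALL 4x[[0.0, 0.0, 0.0],[0.0, 0.0, 0.0],-1]
```

Emit:
move_arm([
  [[0,0,6.1],[-0.0124,0.1854,0],-1],
  [[0,0,6.1],[-0.0124,0.1854,0],-1],
  [[0,0,6.1],[-0.0124,0.1854,0],-1],
  [[0,0,6.1],[-0.0124,0.1854,0],-1],
  [[0,0,6.1],[-0.0124,0.1854,0],-1],
])

```text
t: 56.0
eef_pos: [479.6, -159.8, 249.7]
tcp_rot: [3.141, -0.001, 3.021]
ft_force: [0.6, -0.7, -5.3]
opening: 0.167
grip_force: 30.0
```

Emit:
move_arm([
  [[0,0,5.9],[0.0187,0.1843,0],-1],
  [[0,0,5.9],[0.0187,0.1843,0],-1],
  [[0,0,5.9],[0.0187,0.1843,0],-1],
  [[0,0,5.9],[0.0187,0.1843,0],-1],
  [[0,0,5.9],[0.0187,0.1843,0],-1],
])

```text
t: 56.62
eef_pos: [483.7, 24.3, 249.7]
tcp_rot: [-3.142, -0.0, 2.917]
ft_force: [-0.4, -0.2, -4.8]
opening: 0.166
grip_force: 30.0
```

Emit:
move_arm([
  [[0,0,0],[0,0,0],-1],
  [[0,0,0],[0,0,0],-1],
  [[0,0,0],[0,0,0],-1],
  [[0,0,0],[0,0,0],-1],
])

```text
t: 57.12
eef_pos: [483.5, 24.9, 250.0]
tcp_rot: [3.141, 0.0, 2.917]
ft_force: [0.3, -0.0, -4.9]
opening: 0.171
grip_force: 30.0
```

```bash
python3 -W ignore - <<'E'
from rid import *
s=readout.state();p=s['eef_pos'];print(p,s['tcp_rot'],s['ft_force'],s['moment'])
T=(483.8,25.2); y=np.pi+TUB[2]
plan([[((*T,220),y,0,-1,2),((*T,208),y,0,-1,3)]],True)
E
```

```text
[483.5076826   24.87831905 250.03575126] [3.14125238e+00 3.81942639e-04 2.91681761e+00] [ 0.31172872 -0.01152571 -4.8893171 ] [ 0.02034708  0.01347294 -0.01052725]
CALL 2x[[0.0, 0.0, 0.0],[-0.0002, 0.0004, 0.03],-1] 3x[[0.0, 0.0, 0.0],[-0.0002, 0.0004, 0.042],-1]
```

Emit:
move_arm([
  [[0,0,0],[-0.0002,0.0004,0.03],-1],
  [[0,0,0],[-0.0002,0.0004,0.036],-1],
  [[0,0,0],[-0.0002,0.0004,0.042],-1],
  [[0,0,0],[-0.0002,0.0004,0.042],-1],
  [[0,0,0],[-0.0002,0.0004,0.042],-1],
])

```text
t: 57.75
eef_pos: [484.1, 25.5, 208.6]
tcp_rot: [3.141, 0.001, 2.917]
ft_force: [-0.1, 0.4, -5.0]
opening: 0.165
grip_force: 30.0
```

Emit:
move_arm([
  [[0,0,0],[0,0,0.002],-1],
  [[0,0,0],[0,0,0.004],-1],
  [[0,0,0],[0,0,0.005],-1],
  [[0,0,0],[0,0,0.006],-1],
  [[0,0,0],[0,0,0.006],-1],
])

```text
t: 58.38
eef_pos: [483.8, 25.5, 202.0]
tcp_rot: [3.141, 0.0, 2.917]
ft_force: [0.1, 0.4, -4.9]
opening: 0.164
grip_force: 30.0
```

Below the field level without contact force, so the feet are entering the recesses.

Emit:
move_arm([
  [[0,0,0],[0,0,0.001],-1],
  [[0,0,0],[0,0,0.002],-1],
  [[0,0,0],[0,0,0.003],-1],
  [[0,0,0],[0,0,0.004],-1],
  [[0,0,0],[0,0,0.0045],-1],
])

```text
t: 59.0
eef_pos: [483.9, 25.9, 198.1]
tcp_rot: [3.141, 0.001, 2.917]
ft_force: [-3.3, 5.5, 7.5]
opening: 0.16
grip_force: 30.0
```

Emit:
move_arm([
  [[0,0,0],[0,0,0.0005],-1],
  [[0,0,0],[0,0,0.0005],-1],
])

```text
t: 59.25
eef_pos: [483.9, 25.9, 198.0]
tcp_rot: [3.141, 0.001, 2.917]
ft_force: [-4.5, 4.6, 9.7]
opening: 0.165
grip_force: 30.0
```

Emit:
move_arm([
  [[0,0,0],[0,0,-0.001],-1],
  [[0,0,0],[0,0,-0.001],-0.37],
  [[0,0,0],[0,0,-0.001],-0.37],
  [[0,0,0],[0,0,-0.001],-0.37],
  [[0,0,0],[0,0,-0.001],-0.37],
])

```text
t: 59.88
eef_pos: [483.9, 25.5, 198.0]
tcp_rot: [3.141, 0.0, 2.917]
ft_force: [-0.2, 0.1, -0.2]
opening: 0.313
grip_force: 0.0
```

Emit:
move_arm([
  [[0,0,0],[0,0,-0.02],-0.37],
  [[0,0,0],[0,0,-0.06],-0.37],
  [[0,0,0],[0,0,-0.08],-0.37],
  [[0,0,0],[0,0,-0.08],-0.37],
])

```text
t: 60.38
eef_pos: [484.2, 25.5, 279.0]
tcp_rot: [3.141, 0.003, 2.917]
ft_force: [0.3, -0.1, -0.1]
opening: 0.316
grip_force: 0.0
```

```bash
python3 -W ignore - <<'E'
from rid import *
print(readout.state()['eef_pos'])
plan([[((560,-160,300),3.0,0,-.37,5)]],True)
E
```

```text
[484.18655094  25.47268049 279.00727142]
CALL 5x[[0.0, 0.2, -4.7],[-0.1152, -0.164, -0.0208],-0.37]
```

Emit:
move_arm([
  [[0,0.2,-4.7],[-0.1152,-0.164,-0.0208],-0.37],
  [[0,0.2,-4.7],[-0.1152,-0.164,-0.0208],-0.37],
  [[0,0.2,-4.7],[-0.1152,-0.164,-0.0208],-0.37],
  [[0,0.2,-4.7],[-0.1152,-0.164,-0.0208],-0.37],
  [[0,0.2,-4.7],[-0.1152,-0.164,-0.0208],-0.37],
])

```text
t: 61.0
eef_pos: [559.3, -160.2, 297.3]
tcp_rot: [3.14, -0.005, 2.998]
ft_force: [-0.3, 0.7, -0.0]
opening: 0.313
grip_force: 0.0
```

```bash
python3 -W ignore - <<'E'
from prof import *
from scipy.ndimage import minimum_filter
C=shots()
prof(C,(483.8,25.2,-.225),202,rng=np.arange(-12,13))
P=(535.3,322.6,.1); G=[grad(c) for c in C]
print('pan',fit(C,'pan',P,0,6,.05,G=G),fit(C,'pan',P,10,6,.05,G=G)[1])
for c in C: print([ (d['score'],[round(float(v)) for v in d['uv']]) for d in eyes.cut_out(c,'knob_1')])
E
```

```text
top x+ G-R -1 -1 -1 -1 -1 -1 -1 -1 -1 -1 -1 -1 -2 -4 -5 -7 -7 -8 -8 -8 -8 -8 -8 -8 -8 | B 154 154 154 154 153 151 148 144 139 136 137 140 141 140 136 131 128 127 127 127 127 127 127 127 127
top x- G-R -0 -0 -0 -1 -1 -1 -1 -1 -1 -1 -1 -1 -1 -1 -1 -2 -3 -4 -5 -6 -6 -7 -7 -7 -7 | B 136 136 135 132 129 126 123 124 125 126 126 126 123 116 107 95 84 79 83 92 100 104 104 104 103
top y+ G-R 1 1 1 1 1 0 -0 -0 0 0 1 1 1 -0 -1 -3 -5 -5 -6 -6 -6 -6 -6 -6 -6 | B 179 179 179 179 179 177 170 165 167 170 172 173 170 156 135 114 98 89 87 87 88 88 89 88 88
top y- G-R -3 -3 -4 -4 -4 -4 -4 -4 -3 -4 -4 -5 -5 -5 -6 -6 -5 -5 -5 -6 -6 -6 -6 -6 -6 | B 90 91 90 90 89 89 89 88 88 88 88 86 84 83 83 83 83 83 84 84 84 84 84 84 84
side x+ G-R -5 -5 -5 -6 -6 -5 -5 -5 -4 -3 -3 -4 -5 -6 -6 -7 -7 -7 -7 -7 -8 -8 -8 -8 -8 | B 142 144 146 147 147 143 132 112 89 76 80 97 116 127 122 107 93 87 87 90 93 95 96 98 102
side x- G-R -5 -5 -5 -5 -4 -4 -4 -4 -4 -4 -4 -3 -3 -3 -3 -2 -2 -2 -2 -2 -2 -2 -2 -2 -3 | B 119 119 117 109 98 87 87 96 107 106 93 78 67 63 60 53 48 47 49 51 54 56 58 59 60
side y+ G-R -7 -7 -7 -7 -7 -7 -7 -6 -5 -5 -6 -6 -6 -5 -3 -3 -2 -2 -2 -3 -2 -2 -2 -2 -2 | B 179 179 179 179 177 168 153 136 128 134 148 152 136 108 82 66 61 61 62 61 55 48 43 41 40
side y- G-R -2 -2 -3 -3 -3 -2 -2 -2 -2 -3 -5 -7 -8 -10 -11 -11 -11 -11 -11 -11 -11 -11 -11 -11 -11 | B 65 64 64 63 62 60 59 59 62 71 87 110 136 161 176 183 185 185 185 185 185 185 185 185 185
pan (array([5.35016405e+02, 3.24466722e+02, 9.36850876e-02]), np.float64(0.6538718938827515)) 0.47690922021865845
[]
[]
```

Box2's edge profile matches box1's to within 0.5 mm at the seated height. The pan sits flat, about 6 mm from where it started, and the arm is clear. I'll hand in.

```bash
python3 - <<'E'
from cell import env
print(env.job_done())
E
```

```text
the job is handed in; nothing more can be done
None
```

I handed the job in at about 61 s without a verdict back: the camera and force checks put all five knobs in the box, its lid seated, both closed boxes stacked on it, and the dustpan flat about 6 mm from where it stood.

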